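# Clip the pens on the pegboard, stow the small things, shut the drawer

### The arm

A 7-joint arm with a two-finger parallel gripper is mounted at the origin on the work surface. World frame = base frame: x ahead of the robot, y to its left, z up, the work surface at z = 0. Lengths are in m, angles in degrees, forces in N, time in s.
With the tool pointing down it reaches from about 0.4 to 0.85 m from the base axis. Payload 4.4 kg.
Tool frame: the origin (TCP) lies at the very end of the fingers, on their centre line; the grasp point (between the pads) lies 19 mm behind it (env.hold_point_z is the distance from the TCP to the grasp point, in m); z points along the fingers, y is the direction in which the jaws open and shut (so a half turn about z gives the same grasp; the last joint's range is limited). The gripper opens to 94 mm and grips with 3 to 60 N. Pads are 16 mm wide; open, the fingers measure 119 mm over their backs; the gripper's body (75 mm by 177 mm) begins 78 mm behind the grasp point.
Start: joints at [-79.859, 36.005, 2.206, 86.941, -1.547, 57.084, -1.146], TCP at [0.156, 0.631, 0.184] pointing down, gripper open.
Joint ranges: [-175.42, 175.42], [-21.48, 121.26], [-71.46, 75.88], [10.55, 141.38], [-63.04, 243.04], [13.31, 113.54], [-168.57, 168.57]. Speed limits (degrees/s): [147.25, 147.25, 180, 180, 180, 180, 180].

### API

Orientations are given as a 3x3 rotation matrix whose columns are the frame's x, y, z axes.
In Python, from plant import env, eyes, finish_job, look_for gives the robot as it stands.
- The arm moves only by the shell command python3 -m jog 'ROWS' [OPENING] [FORCE]. ROWS is JSON, one flat list of numbers, 6 for each row, row after row: the shift along the world's x, y, z in mm, then the turn, a rotation vector about the world's x, y, z in degrees. A call has 1 to 8 rows; each row is the pose to reach, as a shift and turn from the pose commanded when the call began; what a row does not reach only later rows make up. A row lasts 1/10 s, in which the tool goes at most 50 mm and 8.59 degrees, less where a joint would pass 70% of its speed; a pose out of reach is approached as far as the arm can. A call with a gripper value outside its range is refused whole. OPENING is the closure in counts, from 0 (fully open) to 255 (shut), set as the call begins (- or left out, the last holds). The fingers move at their own pace and stop on an object; FORCE is the grip in N (left out, the last holds). Time passes only in rows, so rows that repeat a pose let the fingers close. It gives the time, the measured TCP pose, the force and the opening at its end, in the units of the state.
- env.sense(): the state, without advancing time (a new reading comes with each control period).
- eyes.camera(name): name is "scene" or "top"; returns a dict with "color" (384x512x3 uint8, red, green, blue), "range_z" (384x512 float32, m along the optical axis (not along the pixel's ray), 0 where there is no reading), "intrinsics" (3x3 intrinsics, pixels), "extrinsics" (4x4, takes a point from world to camera coordinates). Camera axes: x right, y up, looking along -z (the intrinsics and any distortion apply to the point x, -y, -z); pixel columns grow to the right and rows downward; lengths in m; the calibration is good to about 2 mm. A picture is of the moment at which its call begins.
- finish_job(): hands the job in, once; it reports no verdict.
Trained networks look in a picture, given as the dict that the camera call returned (one of the last four; its "shot" number tells which), for a name from the list of things; names that differ only in an ending like _2 or _b are one class to them, and where a whole thing is asked for, a point or a joint stands for the part that bears it (a point fixed in the world has none). Each returns a list of dicts, best first, with "score" (0 to 1); they miss things now and then, are a little off and sometimes report something else, mostly with a low value. They report only what shows in the picture. A call takes as long as a camera call. They do not tell look-alikes from the thing itself.
- look_for(picture, thing): "extent" ([centre column, centre row, width, height] in pixels, round what is visible of it).
The state is a dict: "t": time; "q": joint angles; "joint_vel": joint speeds; "tau": joint torques, N m; "position": TCP position; "eef_rot": TCP orientation; "contact_force": force on the tool from outside, world axes, zero at the start; "torque": the same for the moment, N m; "finger_gap": opening from 0.0 (shut) to 1.0 (fully open).
Only numpy, scipy, OpenCV 4.12 (cv2) and the standard library are available. Lean on these libraries where they do the work, as an engineer would, in place of code of your own. Each camera call takes 0.05 s, during which the arm holds its last target.

### The job

Tidy up the desk after homework: press every pen and pencil lying about into a spring clip of its own on the pegboard, right down until the arms have closed over it, put the blue stapler, and the eraser and the sharpener if they are out, into the open drawer, and then push the drawer fully home past its catch. Leave the tiffin, bowl, tumbler, tape and glue stick where they are.

Things in the scene. Friction and masses are not known exactly. Their poses are not given: they have to be found in the camera images.
- pencil: yellow pencil with a grey silicone end and a bare wooden point: a straight hexagonal barrel 140 mm long and 11 mm across flats, 14 to 18 g, loose, at first lying flat on the desk. Origin at its middle, on its axis; x runs along it towards the point. May be absent from the desk (then it plays no part). It fits any clip, either way round.
- feltpen: red felt pen with black cap and black end: a straight hexagonal barrel 140 mm long and 12 mm across flats, 14 to 18 g, loose, at first lying flat on the desk. Origin at its middle, on its axis; x runs along it towards the point. May be absent from the desk (then it plays no part). It fits any clip, either way round.
- ballpen: white ballpoint pen with blue end and steel point: a straight hexagonal barrel 140 mm long and 10 mm across flats, 14 to 18 g, loose, at first lying flat on the desk. Origin at its middle, on its axis; x runs along it towards the point. May be absent from the desk (then it plays no part). It fits any clip, either way round.
- highlighter: pink highlighter with white tip: a straight hexagonal barrel 140 mm long and 12 mm across flats, 14 to 18 g, loose, at first lying flat on the desk. Origin at its middle, on its axis; x runs along it towards the point. May be absent from the desk (then it plays no part). It fits any clip, either way round.
- stapler: small blue plastic stapler, 64 mm long (its x), 24 mm wide (its y), 33 mm tall, 50 to 100 g, loose, standing on the desk. Origin at the centre of its underside.
- eraser: white eraser in a paper sleeve, 45 mm long (its x), 20 mm wide, 12 mm thick, 20 g, loose. Origin at the centre of its underside. May be absent.
- sharpener: red plastic pencil sharpener, 26 mm long (its x), 16 mm wide, 12 mm thick, 20 g, loose. Origin at the centre of its underside. May be absent.
- organiser: fixed wooden desk organiser, 170 mm deep (x), 290 mm wide (y): a pegboard top, its surface 74 mm above the desk, with four orange spring clips, and one drawer below that opens towards -x (the robot). Origin at the centre of its underside; its front face is at x = -85 mm.
- drawer (a joint): how far the drawer is open, m: 0 = fully home, front tight against the organiser. It starts 0.10 to 0.125 open. Runs stiffly (about 1 N) and a sprung catch must be overridden: felt from 10 mm open, about 3 to 5 N, passing over at 4 mm; beyond that it pulls the drawer home and keeps it there.
- drawer_front (a point): point on the outer (robot side) face of the drawer's front board, in the middle of its width, 44 mm above the desk; the front is 280 mm wide, from 8 to 64 mm above the desk, plain (no handle, only a painted dark finger mark), and 12 mm thick. Moves with the drawer. Its +x is the closing direction.
- drawer_floor (a point): point on the inner floor of the drawer, 16 mm above the desk, 72 mm behind the outer face of its front, midway across. Inside the drawer is 244 mm wide and 144 mm from front to back, side walls 36 mm high over this floor; with the drawer open only the part in front of the organiser's front face is uncovered from above.
- clip0 (a point): leftmost (+y) clip: where the middle of a seated pen's axis belongs, 26 mm above the pegboard, 100 mm above the desk. In all four clips a seated pen lies level along this point's x (the organiser's x), either way round, on two small saddles whose tops are 20 mm above the board. Each clip holds one pen.
- clip1 (a point): second clip from the left, same point. All clips: two pairs of sprung arms, at x = -35 and +35 mm from this point (each 12 mm thick in x), nothing between the pairs higher than 6 mm over the board, so fingers fit there. Clips are 72 mm apart in y. A pen seated in one is gripped by both pairs.
- clip2 (a point): third clip from the left, same point. All clips: the arms' rounded lips, 30 mm above the board, leave a narrow mouth of about 5 mm; a pen pushed straight down (4 to 10 N) spreads them, snaps in and is clamped on the saddles. One merely laid on top stays about 12 mm too high. Flared guides, reaching 46 mm over the board and about 33 mm apart at the top, lead into the mouth.
- clip3 (a point): rightmost (-y) clip, same point; like the others.
- tiffin: round steel tiffin with latch, 114 mm across, 116 mm tall plus wire handle to 138 mm; stays where it is. Origin at the centre of its underside.
- bowl: blue ceramic bowl, 130 mm across, 50 mm tall, with a glass marble in it; stays where it is. Origin at the centre of its underside.
- tumbler: open steel tumbler, 72 mm across, 70 mm tall; stays where it is. Origin at the centre of its underside.
- tape: roll of yellow tape lying flat, 60 mm across, 18 mm tall; stays where it is. Origin at the centre of its underside.
- gluestick: upright white glue stick with orange cap, 27 mm across, 81 mm tall; stays where it is. Origin at the centre of its underside.
Things that resemble listed ones, but are neither listed nor needed, are in the scene too. Of the things like the ballpen, leave any that is green; of the rest the smaller one is meant.

How it is judged (in metres and radians):
On the way, in this order (a step that is already met when the one before it is completed fails the run):
1. the stapler, and the eraser and sharpener if there, lie in the open drawer, let go (x of stapler in the frame of drawer_floor between -0.075 and 0.075 m and y of stapler in the frame of drawer_floor between -0.12 and 0.12 m and z of stapler in the frame of drawer_floor between -0.004 and 0.022 m and x of eraser in the frame of drawer_floor between -0.075 and 0.075 m and y of eraser in the frame of drawer_floor between -0.12 and 0.12 m and z of eraser in the frame of drawer_floor between -0.004 and 0.022 m and x of sharpener in the frame of drawer_floor between -0.075 and 0.075 m and y of sharpener in the frame of drawer_floor between -0.12 and 0.12 m and z of sharpener in the frame of drawer_floor between -0.004 and 0.022 m and value of joint drawer above 0.05 m and contact force between each of stapler, eraser, sharpener and the fingers below 0.1 N and linear speed of each of stapler, eraser, sharpener below 0.03 m/s), for 0.2 s.
2. the drawer is pushed home (x of stapler in the frame of drawer_floor between -0.075 and 0.075 m and y of stapler in the frame of drawer_floor between -0.12 and 0.12 m and z of stapler in the frame of drawer_floor between -0.004 and 0.022 m and x of eraser in the frame of drawer_floor between -0.075 and 0.075 m and y of eraser in the frame of drawer_floor between -0.12 and 0.12 m and z of eraser in the frame of drawer_floor between -0.004 and 0.022 m and x of sharpener in the frame of drawer_floor between -0.075 and 0.075 m and y of sharpener in the frame of drawer_floor between -0.12 and 0.12 m and z of sharpener in the frame of drawer_floor between -0.004 and 0.022 m and value of joint drawer below 0.003 m), for 0.2 s.
At the end, for the whole second after the job is handed in: Every pen present sits in a clip: its middle within 4 mm sideways, 4.5 mm in height and 28 mm lengthwise of the clip's point, along the clip within 0.12 rad, at rest; the stapler, eraser and sharpener (those present) are inside the drawer, on its floor; the drawer is less than 3 mm open (all of step 2 and ((x of pencil in the frame of clip0 between -0.028 and 0.028 m and y of pencil in the frame of clip0 between -0.004 and 0.004 m and z of pencil in the frame of clip0 between -0.0045 and 0.0045 m and angle between the x axis of pencil and the x axis of clip0, either way round below 0.12 rad) or (x of pencil in the frame of clip1 between -0.028 and 0.028 m and y of pencil in the frame of clip1 between -0.004 and 0.004 m and z of pencil in the frame of clip1 between -0.0045 and 0.0045 m and angle between the x axis of pencil and the x axis of clip1, either way round below 0.12 rad) or (x of pencil in the frame of clip2 between -0.028 and 0.028 m and y of pencil in the frame of clip2 between -0.004 and 0.004 m and z of pencil in the frame of clip2 between -0.0045 and 0.0045 m and angle between the x axis of pencil and the x axis of clip2, either way round below 0.12 rad) or (x of pencil in the frame of clip3 between -0.028 and 0.028 m and y of pencil in the frame of clip3 between -0.004 and 0.004 m and z of pencil in the frame of clip3 between -0.0045 and 0.0045 m and angle between the x axis of pencil and the x axis of clip3, either way round below 0.12 rad)) and ((x of feltpen in the frame of clip0 between -0.028 and 0.028 m and y of feltpen in the frame of clip0 between -0.004 and 0.004 m and z of feltpen in the frame of clip0 between -0.0045 and 0.0045 m and angle between the x axis of feltpen and the x axis of clip0, either way round below 0.12 rad) or (x of feltpen in the frame of clip1 between -0.028 and 0.028 m and y of feltpen in the frame of clip1 between -0.004 and 0.004 m and z of feltpen in the frame of clip1 between -0.0045 and 0.0045 m and angle between the x axis of feltpen and the x axis of clip1, either way round below 0.12 rad) or (x of feltpen in the frame of clip2 between -0.028 and 0.028 m and y of feltpen in the frame of clip2 between -0.004 and 0.004 m and z of feltpen in the frame of clip2 between -0.0045 and 0.0045 m and angle between the x axis of feltpen and the x axis of clip2, either way round below 0.12 rad) or (x of feltpen in the frame of clip3 between -0.028 and 0.028 m and y of feltpen in the frame of clip3 between -0.004 and 0.004 m and z of feltpen in the frame of clip3 between -0.0045 and 0.0045 m and angle between the x axis of feltpen and the x axis of clip3, either way round below 0.12 rad)) and ((x of ballpen in the frame of clip0 between -0.028 and 0.028 m and y of ballpen in the frame of clip0 between -0.004 and 0.004 m and z of ballpen in the frame of clip0 between -0.0045 and 0.0045 m and angle between the x axis of ballpen and the x axis of clip0, either way round below 0.12 rad) or (x of ballpen in the frame of clip1 between -0.028 and 0.028 m and y of ballpen in the frame of clip1 between -0.004 and 0.004 m and z of ballpen in the frame of clip1 between -0.0045 and 0.0045 m and angle between the x axis of ballpen and the x axis of clip1, either way round below 0.12 rad) or (x of ballpen in the frame of clip2 between -0.028 and 0.028 m and y of ballpen in the frame of clip2 between -0.004 and 0.004 m and z of ballpen in the frame of clip2 between -0.0045 and 0.0045 m and angle between the x axis of ballpen and the x axis of clip2, either way round below 0.12 rad) or (x of ballpen in the frame of clip3 between -0.028 and 0.028 m and y of ballpen in the frame of clip3 between -0.004 and 0.004 m and z of ballpen in the frame of clip3 between -0.0045 and 0.0045 m and angle between the x axis of ballpen and the x axis of clip3, either way round below 0.12 rad)) and ((x of highlighter in the frame of clip0 between -0.028 and 0.028 m and y of highlighter in the frame of clip0 between -0.004 and 0.004 m and z of highlighter in the frame of clip0 between -0.0045 and 0.0045 m and angle between the x axis of highlighter and the x axis of clip0, either way round below 0.12 rad) or (x of highlighter in the frame of clip1 between -0.028 and 0.028 m and y of highlighter in the frame of clip1 between -0.004 and 0.004 m and z of highlighter in the frame of clip1 between -0.0045 and 0.0045 m and angle between the x axis of highlighter and the x axis of clip1, either way round below 0.12 rad) or (x of highlighter in the frame of clip2 between -0.028 and 0.028 m and y of highlighter in the frame of clip2 between -0.004 and 0.004 m and z of highlighter in the frame of clip2 between -0.0045 and 0.0045 m and angle between the x axis of highlighter and the x axis of clip2, either way round below 0.12 rad) or (x of highlighter in the frame of clip3 between -0.028 and 0.028 m and y of highlighter in the frame of clip3 between -0.004 and 0.004 m and z of highlighter in the frame of clip3 between -0.0045 and 0.0045 m and angle between the x axis of highlighter and the x axis of clip3, either way round below 0.12 rad)) and linear speed of each of pencil, feltpen, ballpen, highlighter below 0.03 m/s); the robot touches nothing.
It fails at once if the tiffin is displaced by more than 3 cm (distance of tiffin from where it was at the start of the episode above 0.03 m).
It fails at once if the bowl is displaced by more than 3 cm (distance of bowl from where it was at the start of the episode above 0.03 m).
It fails at once if the tumbler is displaced by more than 3 cm (distance of tumbler from where it was at the start of the episode above 0.03 m).
It fails at once if the tape is displaced by more than 3 cm (distance of tape from where it was at the start of the episode above 0.03 m).
It fails at once if the gluestick is displaced by more than 3 cm (distance of gluestick from where it was at the start of the episode above 0.03 m).
Of pencil, feltpen, ballpen, highlighter, eraser, sharpener only 4 to 6 are there at a start; the rules pass over those that are not, and their reading is None.
At some moment in a run one of pencil, feltpen, ballpen, highlighter, stapler, eraser, sharpener may be knocked a few centimetres aside while the robot is not near it.
Once in a run the grip may slacken for a moment while it holds something.
It also fails if it takes over 210 s, if anything falls off the work surface, if the arm or the gripper's body presses on something with over 40 N, if the wrist force passes 120 N, or if a joint passes its speed limit or range.

## Working session

There is one attempt and no reset: what is moved stays moved. The work goes in short steps, Python scripts to look and compute and a shell command to move; the robot and the scene stay as the last step left them, time stands still between calls to the robot, and variables do not carry over. Pictures are saved under pics/ and viewed, and the job is handed in when it is done.

```bash
ls; mkdir -p pics; python3 - <<'E'
from plant import env, eyes, look_for
import cv2
s=env.sense(); print({k:s[k] for k in ('t','position','eef_rot','finger_gap','contact_force')}, env.hold_point_z)
for n in ("scene","top"):
    c=eyes.camera(n); print(n,c['intrinsics'],c['extrinsics'],c.keys())
    cv2.imwrite(f'pics/{n}0.png',cv2.resize(c['color'][:,:,::-1],(800,600),interpolation=cv2.INTER_CUBIC))
E
```

```text
pics
{'t': 0.0, 'position': array([0.15607234, 0.63029114, 0.18338501]), 'eef_rot': array([[-9.70678020e-01,  2.40383088e-01, -3.89696792e-04],
       [ 2.40383399e-01,  9.70676406e-01, -1.77085344e-03],
       [-4.74137385e-05, -1.81260516e-03, -9.99998356e-01]]), 'finger_gap': 1.0026872266392877, 'contact_force': array([ 0.42885267,  0.6737333 , -0.4041186 ])} 0.0188
scene [[364.68369832   0.         261.81593162]
 [  0.         364.68369832 196.98285617]
 [  0.           0.           1.        ]] [[-0.73199976  0.68113368  0.01527278  0.42044044]
 [-0.45348863 -0.50383921  0.73518304  0.19988661]
 [ 0.50845296  0.53122778  0.67769657 -1.26846767]
 [ 0.          0.          0.          1.        ]] dict_keys(['color', 'range_z', 'intrinsics', 'extrinsics', 'shot'])
top [[452.61226794   0.         258.4702238 ]
 [  0.         452.61226794 194.16754409]
 [  0.           0.           1.        ]] [[-0.00725417 -0.99996798  0.00337736 -0.0177141 ]
 [ 0.98480003 -0.00655792  0.17356815 -0.57241418]
 [-0.17354044  0.00458512  0.98481607 -1.53558831]
 [ 0.          0.          0.          1.        ]] dict_keys(['color', 'range_z', 'intrinsics', 'extrinsics', 'shot'])
```

View pics/scene0.png

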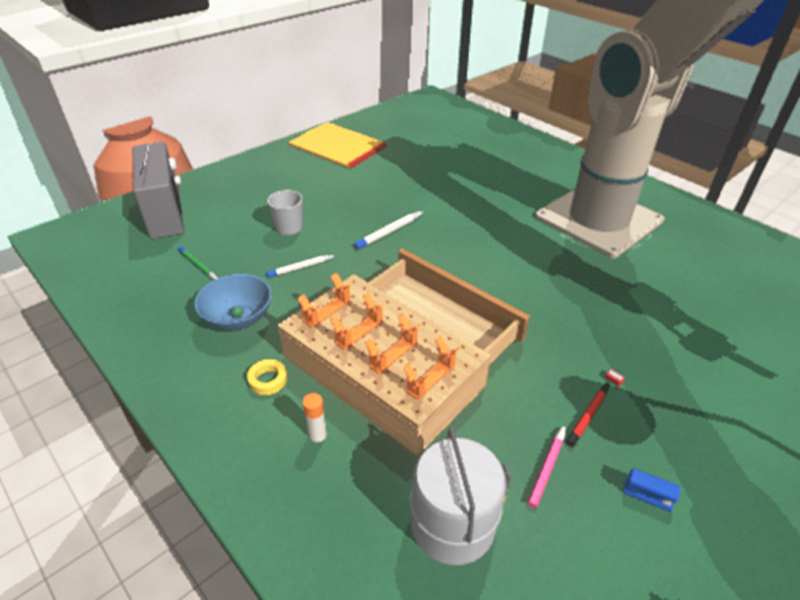

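View pics/top0.png

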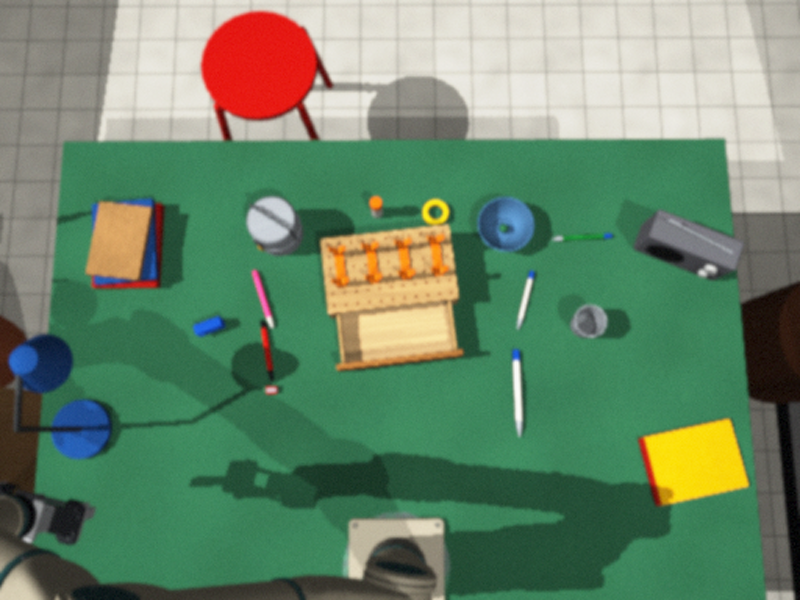

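```bash
cat > h.py <<'E'
from plant import env, eyes, look_for
import numpy as np, cv2
def proj(c,P):
    P=np.atleast_2d(P); E=c['extrinsics']; K=c['intrinsics']
    X=P@E[:3,:3].T+E[:3,3]; x,y,z=X[:,0],-X[:,1],-X[:,2]
    return np.c_[K[0,0]*x/z+K[0,2],K[1,1]*y/z+K[1,2]]
def ray(c,uv):
    uv=np.atleast_2d(uv).astype(float);E=c['extrinsics']; K=c['intrinsics']
    d=np.c_[(uv[:,0]-K[0,2])/K[0,0],-(uv[:,1]-K[1,2])/K[1,1],-np.ones(len(uv))]
    R=E[:3,:3]; return -R.T@E[:3,3], d@R
def onz(c,uv,z):
    o,d=ray(c,uv); t=(z-o[2])/d[:,2]; return o+d*t[:,None]
def cloud(c):
    h,w=c['range_z'].shape; v,u=np.mgrid[:h,:w]
    o,d=ray(c,np.c_[u.ravel(),v.ravel()]); P=o+d*c['range_z'].reshape(-1,1)
    return P.reshape(h,w,3)
def save(c,name,box=None):
    im=c['color'][:,:,::-1]
    if box: u0,v0,u1,v1=box; im=im[v0:v1,u0:u1]
    s=min(800/im.shape[1],600/im.shape[0])
    cv2.imwrite('pics/'+name,cv2.resize(im,None,fx=s,fy=s,interpolation=cv2.INTER_CUBIC))
E
python3 - <<'E'
from h import *
for n in ("top","scene"):
    c=eyes.camera(n)
    for t in "pencil feltpen ballpen highlighter stapler eraser sharpener organiser drawer tiffin bowl tumbler tape gluestick".split():
        r=look_for(c,t)
        print(n,t,[(np.round(x['extent'],0).tolist(),round(x['score'],2)) for x in r[:4]], [np.round(onz(c,x['extent'][:2],0.006)[0,:2],3).tolist() for x in r[:4]])
    if n=="top":
        save(c,'t1a.png',(110,160,310,260)); save(c,'t1b.png',(290,140,410,290))
    else: save(c,'s1a.png',(300,210,460,340))
E
```

```text
top pencil [] []
top feltpen [] []
top ballpen [([336.0, 192.0, 10.0, 33.0], 0.69), ([332.0, 248.0, 9.0, 47.0], 0.64), ([374.0, 152.0, 36.0, 7.0], 0.42)] [[0.586, -0.3], [0.385, -0.282], [0.733, -0.445]]
top highlighter [([167.0, 190.0, 17.0, 38.0], 0.55)] [[0.598, 0.308]]
top stapler [([132.0, 210.0, 19.0, 16.0], 0.6)] [[0.525, 0.43]]
top eraser [([337.0, 191.0, 8.0, 23.0], 0.26)] [[0.591, -0.304]]
top sharpener [] []
top organiser [([251.0, 192.0, 97.0, 94.0], 0.69)] [[0.587, 0.004]]
top drawer [([255.0, 217.0, 84.0, 50.0], 0.94)] [[0.496, -0.01]]
top tiffin [([336.0, 191.0, 6.0, 34.0], 0.66), ([177.0, 143.0, 36.0, 37.0], 0.64)] [[0.589, -0.302], [0.772, 0.276]]
top bowl [] []
top tumbler [] []
top tape [([281.0, 135.0, 17.0, 16.0], 0.51)] [[0.8, -0.106]]
top gluestick [] []
scene pencil [([288.0, 194.0, 103.0, 67.0], 0.29)] [[0.454, -0.018]]
scene feltpen [([376.0, 264.0, 29.0, 42.0], 0.79)] [[0.475, 0.293]]
scene ballpen [([124.0, 167.0, 25.0, 20.0], 0.52), ([192.0, 168.0, 42.0, 17.0], 0.49), ([248.0, 147.0, 42.0, 24.0], 0.46)] [[0.74, -0.442], [0.588, -0.304], [0.387, -0.269]]
s
[... 422 characters left out ...]
0, 136.0], 0.77), ([147.0, 194.0, 53.0, 38.0], 0.68), ([180.0, 135.0, 21.0, 30.0], 0.38)] [[0.6, 0.016], [0.752, -0.286], [0.512, -0.481]]
scene drawer [] []
scene tiffin [([294.0, 317.0, 66.0, 88.0], 0.87)] [[0.721, 0.255]]
scene bowl [([393.0, 242.0, 10.0, 7.0], 0.6), ([148.0, 192.0, 49.0, 38.0], 0.58), ([416.0, 312.0, 34.0, 24.0], 0.33)] [[0.387, 0.283], [0.746, -0.295], [0.52, 0.422]]
scene tumbler [([182.0, 135.0, 22.0, 33.0], 0.9)] [[0.508, -0.476]]
scene tape [([170.0, 241.0, 24.0, 26.0], 0.79)] [[0.798, -0.095]]
scene gluestick [([202.0, 265.0, 12.0, 29.0], 0.8), ([187.0, 169.0, 33.0, 9.0], 0.69), ([259.0, 226.0, 161.0, 129.0], 0.62)] [[0.783, 0.016], [0.603, -0.308], [0.599, 0.016]]
```

View pics/t1a.png

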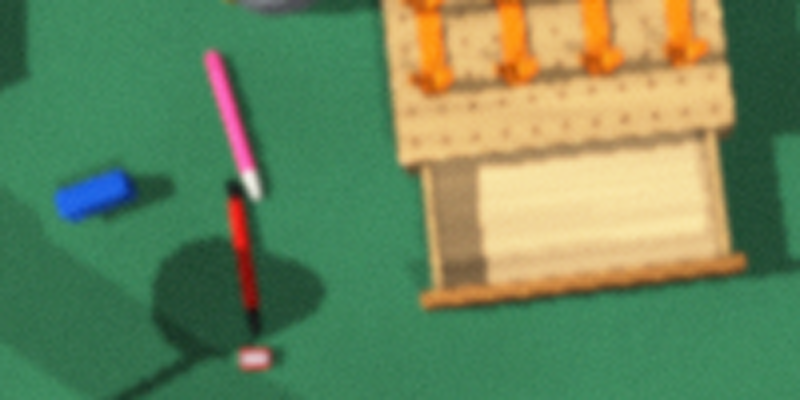

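View pics/t1b.png

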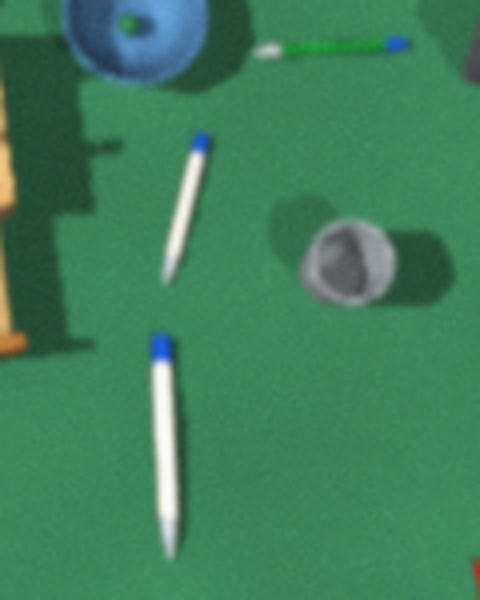

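View pics/s1a.png

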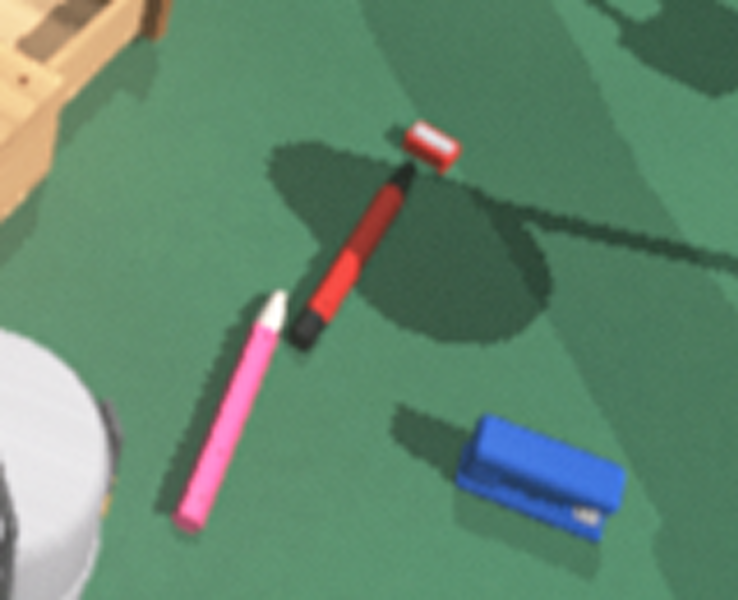

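```bash
cat > m.py <<'E'
from h import *
def col(c):
    return cv2.cvtColor(c['color'],cv2.COLOR_RGB2HSV).astype(int)
def line(c,mask,z,n=''):
    nn,lab,st,ce=cv2.connectedComponentsWithStats(mask.astype(np.uint8))
    out=[]
    for i in range(1,nn):
        if st[i,4]<25: continue
        v,u=np.nonzero(lab==i); P=onz(c,np.c_[u,v],z)[:,:2]
        (cx,cy),(w,h),a=cv2.minAreaRect((P*1000).astype(np.float32))
        m=P.mean(0); ev,V=np.linalg.eigh(np.cov(P.T)); d=V[:,1]; d=d*np.sign(d[0])
        t=(P-m)@d
        out.append((st[i,4],np.round([cx/1000,cy/1000],4).tolist(),np.round(m,4).tolist(),(round(w),round(h)),round(np.degrees(np.arctan2(d[1],d[0])),1), round(t.max()-t.min(),3)))
    for o in sorted(out,reverse=True)[:4]: print(n,o)
E
python3 - <<'E'
from m import *
for n in ("top","scene"):
    c=eyes.camera(n); H=col(c); h,s,v=H[...,0],H[...,1],H[...,2]
    P=cloud(c)
    print(n)
    roi=(P[...,0]>0.25)&(P[...,0]<0.95)&(abs(P[...,1])<0.62)
    line(c,roi&(h>150)&(h<175)&(s>110)&(P[...,2]<.05),0.009,'pink')
    line(c,roi&((h<4)|(h>174))&(s>130)&(P[...,2]<.05),0.009,'red')
    line(c,roi&(h>105)&(h<125)&(s>150)&(P[...,2]<.08),0.03,'blue')
    line(c,roi&(s<60)&(v>120)&(P[...,2]<.05),0.008,'white')
    line(c,roi&(h>5)&(h<17)&(s>180)&(P[...,2]>.06),0.1,'orange')
    m=roi&(abs(P[...,2]-.074)<.004)&(h>8)&(h<25)&(s<170)
    Q=P[m][:,:2]; Q=Q[np.abs(Q-np.median(Q,0)).max(1)<.2]; print('board',len(Q),cv2.minAreaRect((Q*1000).astype(np.float32)), Q.mean(0))
    # drawer front wood
    m=roi&(abs(P[...,2]-.064)<.006)&(P[...,0]<.52)&(abs(P[...,1])<.25)&(h<25)
    Q=P[m][:,:2]; print('front top',len(Q),cv2.minAreaRect((Q*1000).astype(np.float32)),Q.mean(0))
E
```

```text
top
pink (np.int32(122), [0.6077, 0.3072], [0.606, 0.3066], (111, 15), np.float64(19.1), np.float64(0.111))
red (np.int32(104), [0.7552, 0.5528], [0.7681, 0.5521], (129, 15), np.float64(3.7), np.float64(0.129))
red (np.int32(81), [0.6296, 0.5857], [0.6303, 0.583], (15, 79), np.float64(-87.5), np.float64(0.079))
red (np.int32(77), [0.4778, 0.2915], [0.4786, 0.2917], (102, 10), np.float64(9.7), np.float64(0.102))
blue (np.int32(190), [0.7041, 0.5625], [0.6868, 0.5594], (127, 32), np.float64(0.2), np.float64(0.126))
blue (np.int32(145), [0.5279, 0.4193], [0.5279, 0.4192], (29, 66), np.float64(-72.6), np.float64(0.067))
blue (np.int32(33), [0.8222, 0.5898], [0.8205, 0.5831], (55, 11), np.float64(87.9), np.float64(0.055))
blue (np.int32(26), [0.459, -0.2717], [0.4581, -0.2714], (14, 18), np.float64(3.5), np.float64(0.018))
white (np.int32(251), [0.3633, -0.2751], [0.3682, -0.2752], (164, 20), np.float64(0.6), np.float64(0.164))
white (np.int32(141), [0.5807, -0.2975], [0.5828, -0.2986], (17, 118), np.float64(-15.4), np.float64(0.118))
white (np.int32(43), [0.5283, -0.431], [0.5345, -0.427
[... 1587 characters left out ...]
hite (np.int32(189), [0.5837, -0.2915], [0.5868, -0.2924], (25, 119), np.float64(-15.4), np.float64(0.119))
orange (np.int32(34), [0.8184, 0.0738], [0.8183, 0.0741], (15, 21), np.float64(-39.1), np.float64(0.021))
orange (np.int32(29), [0.7067, -0.0005], [0.7088, 0.0007], (24, 22), np.float64(49.7), np.float64(0.029))
orange (np.int32(25), [0.6987, 0.0718], [0.7016, 0.0735], (24, 11), np.float64(58.4), np.float64(0.025))
board 4510 ((689.2337646484375, 19.06292724609375), (253.3627166748047, 290.48114013671875), 6.729307174682617) [0.65544481 0.03327587]
front top 415 ((447.84075927734375, -7.789642333984375), (15.367242813110352, 278.019775390625), 6.610881805419922) [0.44860774 0.00112539]
```

```bash
python3 - <<'E'
from m import *
a=np.radians(6.5); R=np.array([[np.cos(a),np.sin(a)],[-np.sin(a),np.cos(a)]])
for n in ("top","scene"):
    c=eyes.camera(n); H=col(c); h,s,v=H[...,0],H[...,1],H[...,2]
    P=cloud(c); L=P.copy(); L[...,:2]=P[...,:2]@R.T
    box=(L[...,0]>.4)&(L[...,0]<.85)&(abs(L[...,1]+.06)<.25)
    b=box&(abs(P[...,2]-.074)<.005)&(s>60)&(h<28)&(h>5)
    Q=L[b]; print(n,'board z',np.median(Q[:,2]))
    print(' x pct',np.round(np.percentile(Q[:,0],[0.5,1,2,5,95,98,99,99.5]),4),' y pct',np.round(np.percentile(Q[:,1],[0.3,1,2,98,99,99.7]),4))
    # edges: per y-bin min x among contiguous
    for lo,hi in ((.5,.62),):
        q=Q[(Q[:,0]>.52)]
        ys=np.arange(-.19,.09,.03)
        print(' front edge',[round(float(np.percentile(q[abs(q[:,1]-y)<.012][:,0],1)),4) if (abs(q[:,1]-y)<.012).sum()>10 else None for y in ys],' back',[round(float(np.percentile(q[abs(q[:,1]-y)<.012][:,0],99)),4) if (abs(q[:,1]-y)<.012).sum()>10 else None for y in ys])
        xs=np.arange(.58,.74,.02)
        print(' right',[round(float(np.percentile(q[abs(q[:,0]-x)<.01][:,1],.5)),4) for x in xs if (abs(q[:,0]-x)<.01).sum()>10],'left',[round(float(np.percentile(q[abs(q[:,0]-x)<.01][:,1],99.5)),4) for x in xs if (abs(q[:,0]-x)<.01).sum()>10])
    o=box&(h>4)&(h<17)&(s>190)&(P[...,2]>.082)&(P[...,2]<.13)
    Q=L[o]; 
    for y0 in np.arange(4)*.072:
        pass
    hist,e=np.histogram(Q[:,1],bins=np.arange(-.2,.1,.006)); print(' hist',list(zip(np.round(e[:-1],3),hist)))
    print(' clip x',np.percentile(Q[:,0],[1,5,95,99]), 'zmax',np.percentile(Q[:,2],99))
    f=box&(P[...,2]>.02)&(P[...,2]<.06)&(L[...,0]<.46); Q=L[f]; print(' front face',np.percentile(Q[:,0],[2,10,50]), len(Q), np.percentile(Q[:,1],[1,99]))
E
```

```text
top board z 0.07436783702430927
 x pct [0.4429 0.4455 0.5602 0.5645 0.7224 0.7266 0.7287 0.7299]  y pct [-0.2056 -0.2035 -0.2006  0.0788  0.0811  0.083 ]
 front edge [0.5603, 0.5597, 0.5609, 0.56, 0.5614, 0.5608, 0.5604, 0.5611, 0.5609, 0.5618]  back [0.7272, 0.7285, 0.7261, 0.7276, 0.7436, 0.7705, 0.7281, 0.7289, 0.7288, 0.7288]
 right [-0.2041, -0.2039, -0.2041, -0.2056, -0.2047, -0.2041, -0.2036, -0.2051] left [0.0811, 0.0821, 0.0829, 0.0812, 0.0825, 0.0812, 0.0829, 0.081]
 hist [(np.float64(-0.2), np.int64(0)), (np.float64(-0.194), np.int64(0)), (np.float64(-0.188), np.int64(11)), (np.float64(-0.182), np.int64(21)), (np.float64(-0.176), np.int64(19)), (np.float64(-0.17), np.int64(16)), (np.float64(-0.164), np.int64(20)), (np.float64(-0.158), np.int64(10)), (np.float64(-0.152), np.int64(1)), (np.float64(-0.146), np.int64(0)), (np.float64(-0.14), np.int64(0)), (np.float64(-0.134), np.int64(0)), (np.float64(-0.128), np.int64(0)), (np.float64(-0.122), np.int64(0)), (np.float64(-0.116), np.int64(7)), (np.float64(-0.11), np.int64(20)), (np.float64(-0.104), np.int64(17)), (np.float64(-0
[... 3503 characters left out ...]
p.int64(0))]Traceback (most recent call last):
  File "<stdin>", line 22, in <module>
    return _quantile_unchecked(
        a, q, axis, out, overwrite_input, method, keepdims, weights)
    return _ureduce(a,
                    func=_quantile_ureduce_func,
    ...<5 lines>...
                    overwrite_input=overwrite_input,
                    method=method)
    r = func(a, **kwargs)
    result = _quantile(arr,
                       quantiles=q,
    ...<2 lines>...
                       out=out,
                       weights=wgt)
    slices_having_nans = np.isnan(arr[-1, ...])
                                  ~~~^^^^^^^^^
IndexError: index -1 is out of bounds for axis 0 with size 0
```

```bash
python3 - <<'E'
from m import *
c=eyes.camera("top"); P=cloud(c); H=col(c)
m=(P[...,1]>.47)&(P[...,0]>.2)&(P[...,0]<.62)&(P[...,2]>.03)&(P[...,2]<1)
Q=P[m]
for z0,z1 in ((.03,.1),(.1,.2),(.2,.3),(.3,.4),(.4,.7)):
    q=Q[(Q[:,2]>z0)&(Q[:,2]<=z1)]
    if len(q): print(z0,len(q),np.round(np.percentile(q,[2,98],0),3).tolist())
save(c,'t2.png',(0,180,140,300))
E
```

```text
0.03 46 [[0.295, 0.694, 0.031], [0.305, 0.704, 0.097]]
0.1 72 [[0.296, 0.701, 0.103], [0.305, 0.713, 0.194]]
0.2 134 [[0.296, 0.599, 0.203], [0.461, 0.718, 0.3]]
0.3 1250 [[0.206, 0.598, 0.301], [0.466, 0.686, 0.375]]
```

View pics/t2.png

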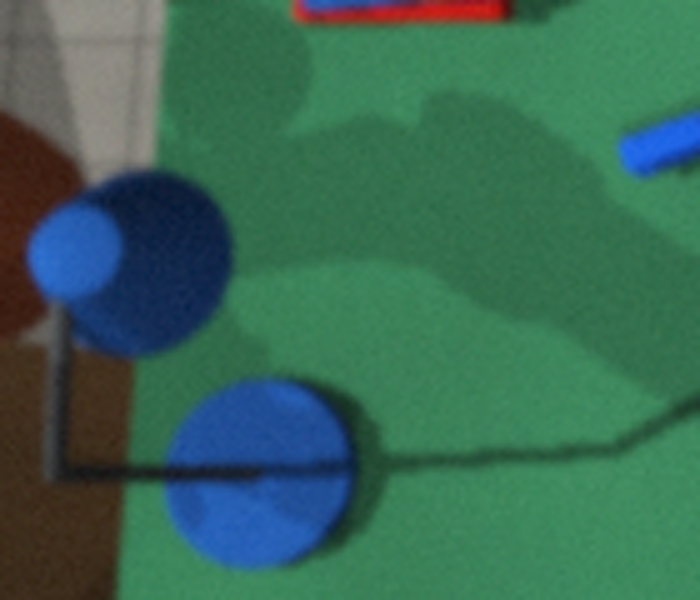

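```bash
python3 -m jog '[10,-45,0,0,0,-7.5, 30,-90,0,0,0,-15, 60,-130,0,0,0,-22.5, 100,-165,0,0,0,-30, 145,-190,0,0,0,-37.5, 190,-205,0,0,0,-45, 235,-210,0,0,0,-52.5, 280,-210,0,0,0,-58.7]' 120 20
```

```text
t: 2.65
position: [0.4385, 0.4195, 0.1849]
eef_rot: [[-0.293, 0.956, 0.001], [0.956, 0.293, 0.0], [0.0, 0.001, -1.0]]
contact_force: [0.1, 0.7, 0.5]
finger_gap: 0.532
```

```bash
python3 -m jog '[45,0,0,0,0,0, 89,0,-20,0,0,0, 89,0,-65,0,0,0, 89,0,-105,0,0,0, 89,0,-140,0,0,0, 89,0,-160,0,0,0, 89,0,-172,0,0,0, 89,0,-172,0,0,0]'; python3 - <<'E'
from m import *
c=eyes.camera("scene"); save(c,'s3.png',(300,180,512,340))
E
```

```text
t: 3.45
position: [0.5243, 0.4203, 0.0107]
eef_rot: [[-0.299, 0.954, -0.002], [0.954, 0.299, -0.002], [-0.001, -0.003, -1.0]]
contact_force: [-0.3, 0.2, -0.2]
finger_gap: 0.526
```

View pics/s3.png

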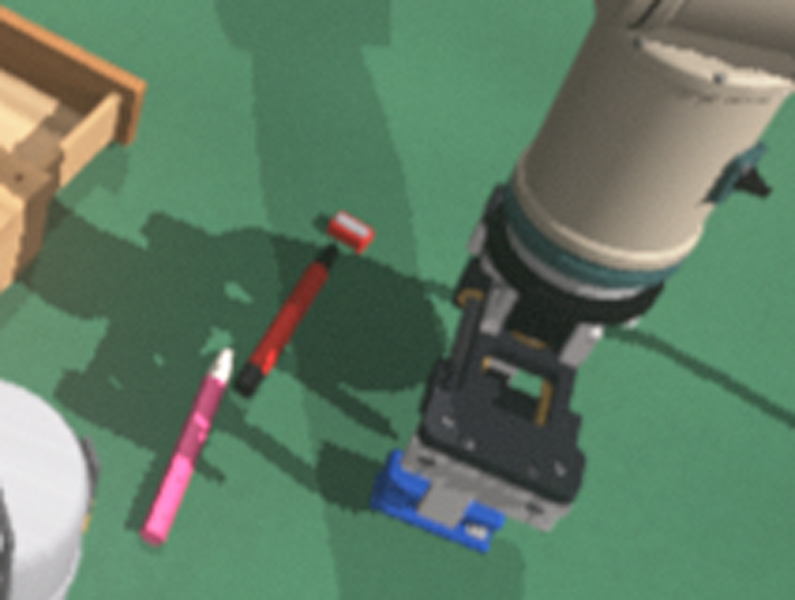

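```bash
python3 -m jog '[0,0,0,0,0,0,0,0,0,0,0,0,0,0,0,0,0,0,0,0,0,0,0,0,0,0,0,0,0,0,0,0,20,0,0,0,0,0,50,0,0,0,0,0,100,0,0,0]' 255 30;  python3 -m jog '[0,0,0,0,0,0]'
```

```text
t: 4.3
position: [0.523, 0.4195, 0.1104]
eef_rot: [[-0.299, 0.954, -0.005], [0.954, 0.299, -0.004], [-0.002, -0.006, -1.0]]
contact_force: [-0.2, 1.0, 0.6]
finger_gap: 0.004
t: 4.4
position: [0.5297, 0.4236, 0.1193]
eef_rot: [[-0.299, 0.954, 0.01], [0.954, 0.299, 0.008], [0.004, 0.012, -1.0]]
contact_force: [1.1, 0.0, 1.2]
finger_gap: 0.001
```

```bash
python3 - <<'E'
from m import *
c=eyes.camera("scene"); save(c,'s4.png',(300,180,512,340))
c=eyes.camera("top"); save(c,'t4.png',(80,140,260,280))
E
```

```text
(no output)
```

View pics/s4.png

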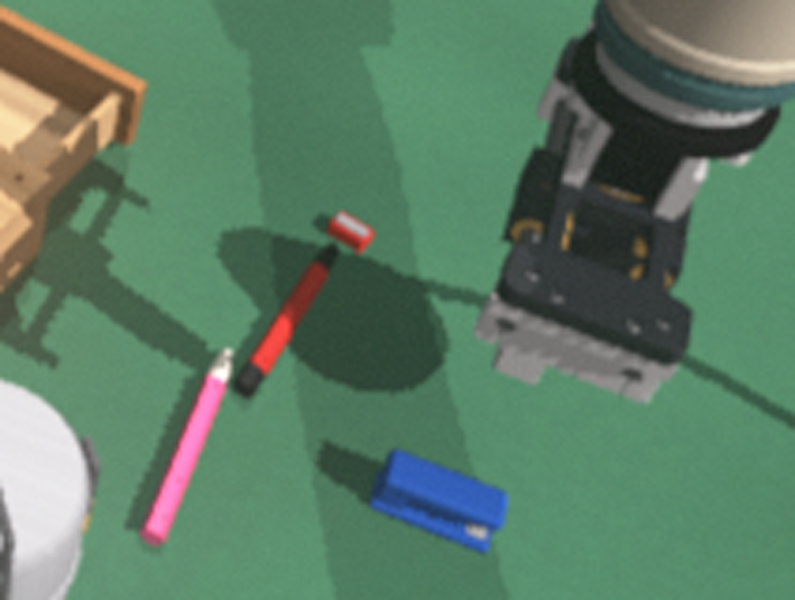

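View pics/t4.png

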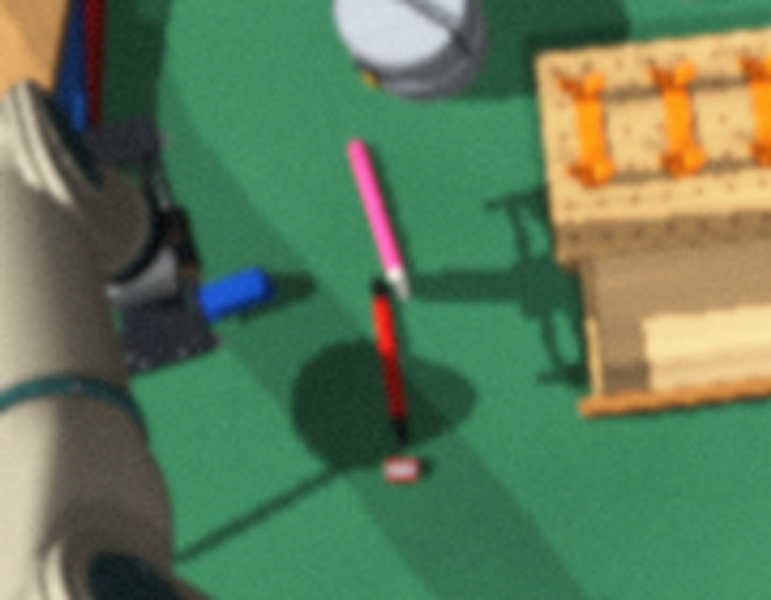

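```bash
python3 - <<'E'
from m import *
s=env.sense(); print(s['position'],s['finger_gap'])
for n in ("top","scene"):
    c=eyes.camera(n); H=col(c); h,s_,v=H[...,0],H[...,1],H[...,2]; P=cloud(c)
    m=(h>100)&(h<128)&(s_>140)&(abs(P[...,0]-.525)<.06)&(abs(P[...,1]-.42)<.06)
    Q=P[m]; t=Q[Q[:,2]>.024]; print(n,len(Q),len(t),np.round(np.median(t,0),4),cv2.minAreaRect((t[:,:2]*1000).astype(np.float32)),np.percentile(Q[:,2],[5,95]))
    print(proj(c,s['position']))
E
```

```text
[0.52604428 0.4215685  0.113911  ] 0.0063040843726899255
top 160 125 [0.5291 0.4109 0.0337] ((527.5745849609375, 393.0567321777344), (94.94137573242188, 72.3891830444336), 61.20543670654297) [-0.00054459  0.28297266]
[[126.01622525 205.34520849]]
scene 547 353 [0.5326 0.4257 0.0331] ((530.896240234375, 425.52423095703125), (23.159603118896484, 63.12141799926758), 21.07577896118164) [0.00453335 0.0349558 ]
[[430.78354842 284.1740204 ]]
```

```bash
python3 -m jog '[2,1,0,0,0,0,2,1,0,0,0,1,2,1,0,0,0,1,2,1,0,0,0,1,2,1,-20,0,0,2,2,1,-50,0,0,2,2,1,-80,0,0,2,2,1,-101,0,0,2]' 110 30;  python3 -m jog '[0,0,0,0,0,0,0,0,0,0,0,0]';python3 -m jog '[0,0,0,0,0,0,0,0,0,0,0,0,0,0,0,0,0,0,0,0,0,0,0,0,0,0,0,0,0,0,0,0,0,0,0,0,0,0,0,0,0,0]' 255 40
```

```text
t: 5.4
position: [0.5263, 0.4214, 0.0092]
eef_rot: [[-0.332, 0.943, -0.002], [0.943, 0.332, -0.001], [-0.001, -0.002, -1.0]]
contact_force: [-0.4, -0.2, 0.3]
finger_gap: 0.567
t: 5.6
position: [0.5275, 0.4219, 0.0114]
eef_rot: [[-0.332, 0.943, 0.0], [0.943, 0.332, -0.0], [-0.0, -0.0, -1.0]]
contact_force: [0.3, 0.0, 0.4]
finger_gap: 0.569
t: 6.3
position: [0.5335, 0.4243, 0.0148]
eef_rot: [[-0.331, 0.943, 0.011], [0.944, 0.331, 0.006], [0.002, 0.013, -1.0]]
contact_force: [5.7, 1.6, 11.5]
finger_gap: 0.019
```

```bash
python3 - <<'E'
from m import *
c=eyes.camera("scene"); save(c,'s5.png',(360,250,470,332))
E
```

```text
(no output)
```

View pics/s5.png

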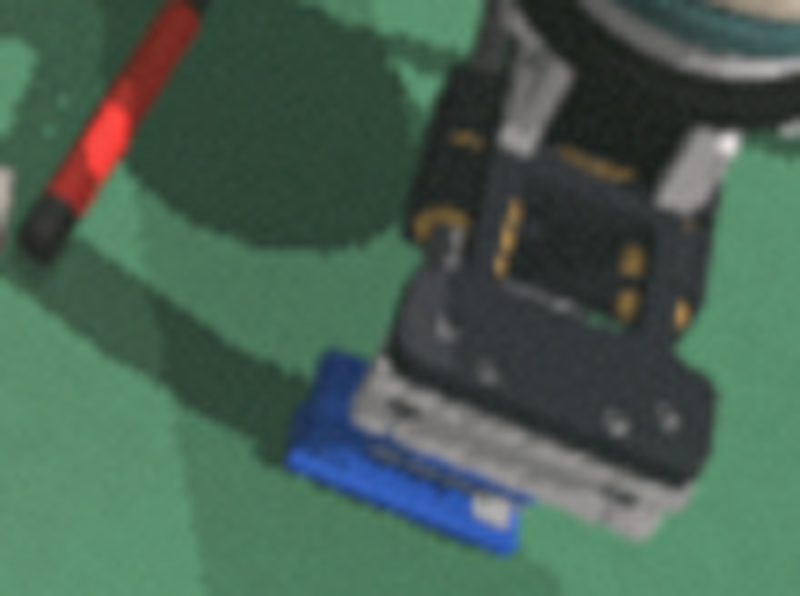

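```bash
python3 - <<'E'
from m import *
s=env.sense(); print(s['position'],s['finger_gap'],s['contact_force'])
c=eyes.camera("scene");P=cloud(c)
R=s['eef_rot'];p=s['position']
for z in (0,-.02,-.05,-.1): print(proj(c,p+R[:,2]*z))
print(proj(c,[.531,.4255,.0165]))
np.set_printoptions(linewidth=200)
for v in range(298,330,2): print(v,[ '%3d/%3d/%3d'%tuple(P[v,u]*1000) for u in range(404,436,3)])
c=eyes.camera("top"); save(c,'t5.png',(90,170,170,230)); print(proj(c,p))
E
```

```text
[0.5334638  0.42428936 0.01493726] 0.009848620584109027 [ 6.01845058  0.08221699 11.33335355]
[[414.62549066 314.19785766]]
[[417.54659042 309.04924388]]
[[422.1294262  300.97172058]]
[[430.35562024 286.47255949]]
[[415.98615237 313.47363676]]
298 ['530/391/ 34', '526/395/ 35', '496/395/  3', '624/421/172', '625/425/177', '622/429/178', '616/432/176', '612/435/175', '611/439/179', '606/442/177', '604/445/179']
300 ['533/393/ 32', '531/398/ 35', '615/417/150', '624/422/168', '624/426/172', '622/430/174', '622/434/179', '617/437/177', '612/440/176', '611/444/178', '607/447/178']
302 ['538/396/ 33', '535/400/ 35', '619/419/152', '623/424/162', '624/428/168', '624/432/172', '621/435/173', '620/439/176', '616/442/176', '613/446/177', '610/449/178']
304 ['543/399/ 34', '540/403/ 36', '620/421/148', '618/425/151', '622/429/160', '620/433/163', '621/437/169', '619/440/171', '618/444/174', '617/448/178', '614/451/179']
306 ['546/401/ 33', '541/405/ 33', '618/422/141', '616/426/143', '615/430/147', '613/433/149', '618/438/161', '616/442/163', '617/445/169', '616/449/172', '615/453/175']
308 ['
[... 1193 characters left out ...]
/417/  2', '550/421/  0', '547/425/  1', '540/429/ -1', '537/434/  1', '531/438/  0', '532/443/  7', '530/447/ 10', '525/451/ 10', '513/455/  0', '509/459/  0']
324 ['560/419/  1', '554/423/  0', '552/428/  3', '545/432/  0', '539/436/ -1', '537/440/  2', '533/445/  3', '531/449/  6', '530/454/ 12', '518/457/  1', '512/462/  0']
326 ['562/421/  0', '560/426/  2', '553/430/  0', '549/434/  0', '545/438/  1', '541/443/  1', '535/447/  0', '529/451/ -1', '525/455/  0', '520/460/ -1', '517/464/  0']
328 ['568/424/  1', '564/428/  2', '559/432/  1', '555/437/  3', '548/441/  0', '543/445/ -1', '540/449/  1', '535/453/  0', '530/458/  0', '526/462/  0', '521/466/  0']
[[133.25924484 207.43795711]]
```

View pics/t5.png

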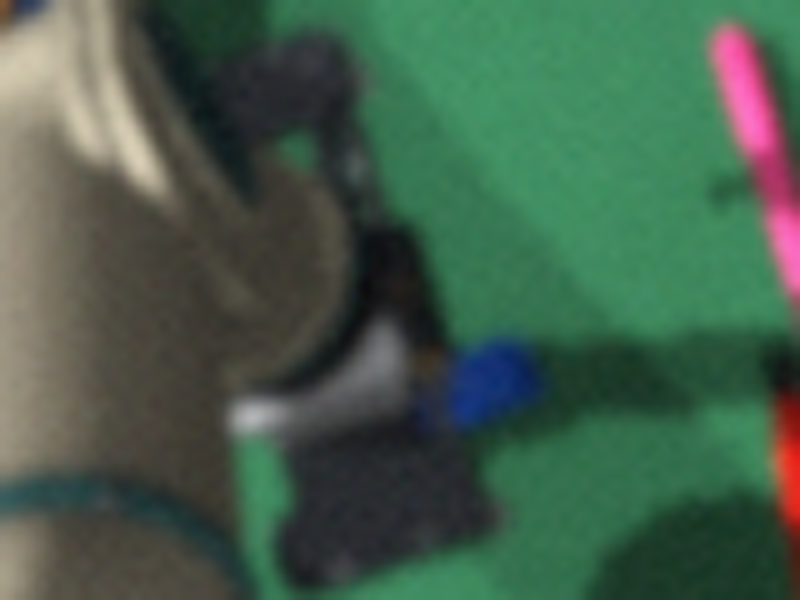

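```bash
python3 -m jog '[0,0,30,0,0,0,0,0,80,0,0,0,0,0,130,0,0,0,0,0,170,0,0,0,0,0,170,0,0,0]'; python3 - <<'E'
from m import *
s=env.sense(); p=s['position'];R=s['eef_rot']; print(p,s['finger_gap'],s['contact_force'])
c=eyes.camera("scene");P=cloud(c)
L=(P-p)@R
m=(abs(L)<.13).all(-1)&(P[...,2]>.05)
Q=L[m]
for z in np.arange(-.13,.04,.01):
    q=Q[abs(Q[:,2]-z)<.005]
    if len(q): print(round(z,3),len(q),np.round(q.min(0)*1000),np.round(q.max(0)*1000))
save(c,'s6.png',(380,200,500,290)); print(proj(c,p))
E
```

```text
t: 6.95
position: [0.5305, 0.4241, 0.188]
eef_rot: [[-0.332, 0.943, 0.009], [0.943, 0.332, 0.007], [0.004, 0.01, -1.0]]
contact_force: [-0.1, 0.3, -0.6]
finger_gap: 0.005
[0.53049761 0.42406482 0.18804904] 0.00539114077270683 [-0.07152134  0.31503077 -0.63605565]
-0.13 195 [ -34.  -75. -130.] [  34.   83. -125.]
-0.12 176 [ -34.  -76. -125.] [  34.   83. -118.]
-0.06 14 [ -9.  12. -57.] [  8.  14. -55.]
-0.05 61 [ -9.   5. -55.] [  9.  15. -45.]
-0.04 62 [-10.  -6. -45.] [  9.  15. -35.]
-0.03 34 [ -9. -11. -35.] [ 10.  14. -25.]
-0.02 2 [ -9.  -4. -23.] [ -9.  -1. -22.]
[[444.62263875 262.52123888]]
```

View pics/s6.png

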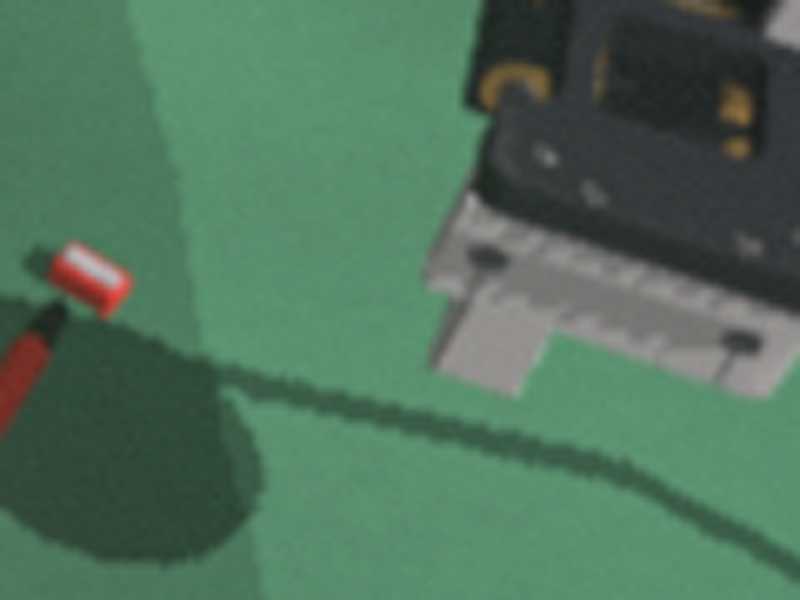

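```bash
python3 -m jog '[-40,0,-40,0,0,0,-60,0,-80,0,0,0,-60,0,-120,0,0,0,-60,0,-160,0,0,0,-60,0,-190,0,0,0,-60,0,-198,0,0,0,-60,0,-202,0,0,0,-60,0,-202,0,0,0]'; python3 -m jog '[0,0,-2,0,0,0,0,0,-3,0,0,0,0,0,-3,0,0,0]'; python3 -m jog '[0,0,-2,0,0,0,0,0,-3,0,0,0,0,0,-3,0,0,0]';python3 -m jog '[0,0,-1,0,0,0,0,0,-2,0,0,0,0,0,-2,0,0,0]'
```

```text
t: 7.8
position: [0.4648, 0.4201, -0.0207]
eef_rot: [[-0.332, 0.943, -0.005], [0.943, 0.332, -0.003], [-0.001, -0.005, -1.0]]
contact_force: [-0.3, -0.4, 0.2]
finger_gap: 0.006
t: 8.1
position: [0.4656, 0.4207, -0.021]
eef_rot: [[-0.332, 0.943, -0.004], [0.943, 0.332, -0.001], [-0.0, -0.004, -1.0]]
contact_force: [-7.5, -5.0, 23.4]
finger_gap: 0.001
t: 8.4
position: [0.4656, 0.4208, -0.0212]
eef_rot: [[-0.331, 0.943, -0.004], [0.943, 0.331, -0.001], [0.001, -0.004, -1.0]]
contact_force: [-10.3, -8.1, 44.2]
finger_gap: 0.006
t: 8.7
position: [0.4656, 0.4208, -0.0213]
eef_rot: [[-0.331, 0.943, -0.004], [0.943, 0.331, 0.0], [0.001, -0.004, -1.0]]
contact_force: [-14.0, -10.5, 56.5]
finger_gap: 0.005
```

```bash
python3 -m jog '[0,0,30,0,0,0,0,0,70,0,0,0,20,0,90,0,0,0,62,3,90,0,0,0,62,3,90,0,0,0,62,3,70,0,0,0,62,3,40,0,0,0,62,3,18,0,0,0]' 100 40;python3 -m jog '[0,0,0,0,0,0,0,0,0,0,0,0]'; python3 -m jog '[0,0,0,0,0,0,0,0,0,0,0,0,0,0,0,0,0,0,0,0,0,0,0,0,0,0,0,0,0,0,0,0,0,0,0,0,0,0,0,0,0,0]' 255 40
```

```text
t: 9.5
position: [0.5279, 0.4243, -0.0125]
eef_rot: [[-0.332, 0.943, -0.002], [0.943, 0.332, -0.001], [-0.0, -0.002, -1.0]]
contact_force: [-0.6, -0.5, 0.6]
finger_gap: 0.603
t: 9.7
position: [0.5289, 0.4247, -0.0109]
eef_rot: [[-0.332, 0.943, -0.001], [0.943, 0.332, -0.001], [-0.0, -0.001, -1.0]]
contact_force: [0.4, 0.5, -0.5]
finger_gap: 0.607
t: 10.4
position: [0.5293, 0.4252, -0.0102]
eef_rot: [[-0.332, 0.943, 0.0], [0.943, 0.332, 0.0], [0.0, 0.0, -1.0]]
contact_force: [-2.3, 0.1, 5.1]
finger_gap: 0.251
```

```bash
python3 -m jog '[0,0,40,0,0,0,0,-10,90,0,0,0,-3,-50,125,0,0,-2,-7,-95,130,0,0,-4,-11,-140,130,0,0,-6,-15,-188,130,0,0,-8,-19,-236,130,0,0,-10,-23,-284,130,0,0,-13]'; python3 -m jog '[-2,-40,0,0,0,0,-4,-70,0,0,0,0,-4,-82,-20,0,0,0,-4,-82,-40,0,0,0,-4,-82,-60,0,0,0,-4,-82,-60,0,0,0]';python3 - <<'E'
from m import *
s=env.sense(); print(s['position'],s['finger_gap'])
c=eyes.camera("scene"); save(c,'s7.png',(200,120,400,270))
E
```

```text
t: 11.2
position: [0.5058, 0.1391, 0.1193]
eef_rot: [[-0.11, 0.994, 0.0], [0.994, 0.11, -0.0], [-0.0, 0.0, -1.0]]
contact_force: [1.1, -0.5, -0.8]
finger_gap: 0.252
t: 11.8
position: [0.5002, 0.0585, 0.0572]
eef_rot: [[-0.111, 0.994, -0.005], [0.994, 0.111, -0.001], [-0.0, -0.005, -1.0]]
contact_force: [0.1, -0.1, -0.8]
finger_gap: 0.25
[0.5002183  0.05848398 0.05724827] 0.2503913793910544
```

View pics/s7.png

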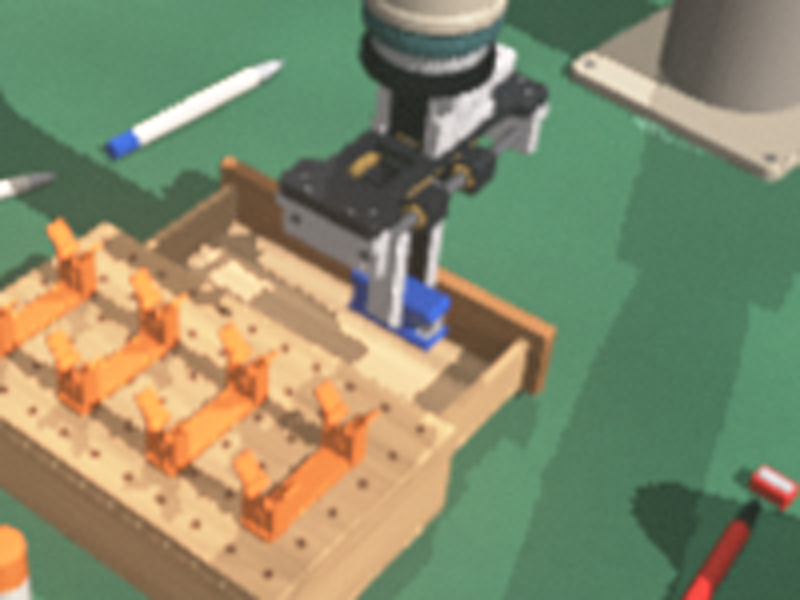

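```bash
python3 -m jog '[0,0,-20,0,0,0,0,0,-35,0,0,0,0,0,-44,0,0,0,0,0,-48,0,0,0,0,0,-48,0,0,0]'
```

```text
t: 12.35
position: [0.5025, 0.059, 0.0115]
eef_rot: [[-0.111, 0.994, 0.0], [0.994, 0.111, 0.0], [-0.0, 0.0, -1.0]]
contact_force: [-0.2, 0.6, -0.9]
finger_gap: 0.25
```

```bash
python3 -m jog '[0,0,-3,0,0,0,0,0,-6,0,0,0,0,0,-6,0,0,0]'; python3 -m jog '[0,0,0,0,0,0,0,0,0,0,0,0,0,0,0,0,0,0,0,0,0,0,0,0,0,0,30,0,0,0,0,0,70,0,0,0,0,0,110,0,0,0,0,0,110,0,0,0]' 150
```

```text
t: 12.65
position: [0.503, 0.0591, 0.0057]
eef_rot: [[-0.111, 0.994, 0.001], [0.994, 0.111, 0.0], [0.0, 0.001, -1.0]]
contact_force: [-0.0, -0.7, 0.9]
finger_gap: 0.254
t: 13.45
position: [0.5058, 0.0591, 0.1196]
eef_rot: [[-0.111, 0.994, 0.009], [0.994, 0.111, 0.001], [0.0, 0.009, -1.0]]
contact_force: [0.6, -0.2, 0.1]
finger_gap: 0.407
```

```bash
cat > sh.py <<'E'
from m import *
for n in ("scene","top"):
    c=eyes.camera(n); H=col(c); h,s,v=H[...,0],H[...,1],H[...,2]
    uv=proj(c,[.385,.283,.006])[0]; V,U=np.mgrid[:384,:512]
    near=(abs(U-uv[0])<14)&(abs(V-uv[1])<14)
    m=near&((((h<6)|(h>172))&(s>110)&(v>90))|((s<70)&(v>150)))
    line(c,m,.009,n)
    w=near&(s<90)&(v>150); 
    if w.sum(): vv,uu=np.nonzero(w); print('white centre',onz(c,np.c_[uu,vv],.012).mean(0))
    save(c,'sh_%s.png'%n,(int(uv[0])-25,int(uv[1])-20,int(uv[0])+25,int(uv[1])+20))
E
python3 sh.py
```

```text
scene (np.int32(64), [0.387, 0.2816], [0.3865, 0.2818], (23, 26), np.float64(68.8), np.float64(0.032))
scene (np.int32(30), [0.4367, 0.2875], [0.4367, 0.2869], (22, 11), np.float64(4.5), np.float64(0.022))
white centre [0.38290773 0.27944834 0.012     ]
top (np.int32(102), [0.3645, 0.2481], [0.3593, 0.2466], (56, 28), np.float64(-10.4), np.float64(0.059))
white centre [0.36376599 0.25211421 0.012     ]
```

View pics/sh_scene.png

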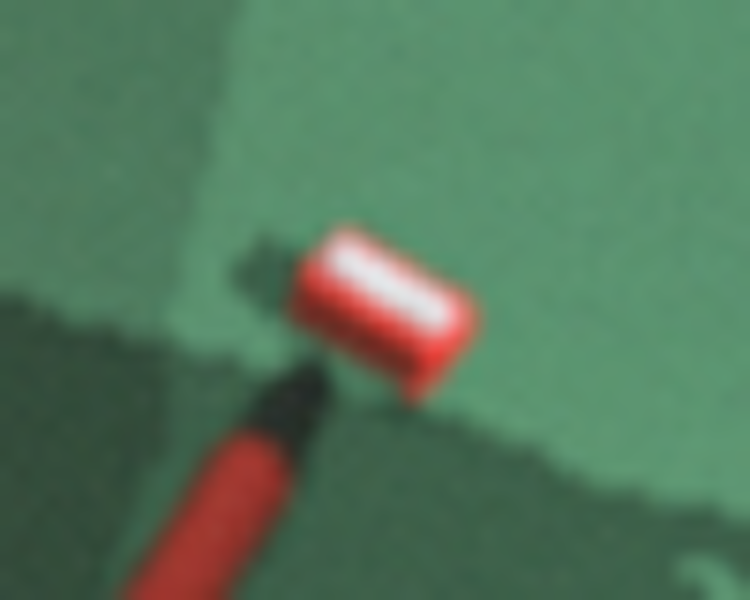

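```bash
python3 -m jog '[-10,20,0,0,0,8,-25,45,0,0,0,16.5,-40,75,0,0,0,25,-55,105,0,0,0,33.5,-70,135,0,0,0,42,-85,165,0,0,0,50,-100,195,0,0,0,58,-115,215,0,0,0,66]' 110; python3 -m jog '[-7,6,0,0,0,8,-7,6,-30,0,0,16.5,-7,6,-60,0,0,25,-7,6,-80,0,0,27,-7,6,-100,0,0,27,-7,6,-100,0,0,27,-7,6,-100,0,0,27]'
python3 - <<'E'
from m import *
s=env.sense(); print(s['position'],s['q'])
c=eyes.camera("scene"); save(c,'s8.png',(345,190,445,265)); print(proj(c,s['position']+[0,0,.021]))
E
```

```text
t: 14.35
position: [0.3853, 0.2757, 0.1138]
eef_rot: [[-0.955, 0.295, -0.003], [0.295, 0.955, -0.0], [0.002, -0.001, -1.0]]
contact_force: [0.7, -0.0, -0.1]
finger_gap: 0.568
t: 15.05
position: [0.3792, 0.2794, 0.0145]
eef_rot: [[-0.987, -0.163, -0.002], [-0.163, 0.987, -0.001], [0.003, -0.001, -1.0]]
contact_force: [0.5, 0.2, 0.1]
finger_gap: 0.566
[0.3792405  0.27935402 0.01446144] [-36.63574499  38.57830485  -4.58369502 122.61044416   8.59946108
  19.26283715  51.03167135]
[[396.53416912 232.01891312]]
```

View pics/s8.png

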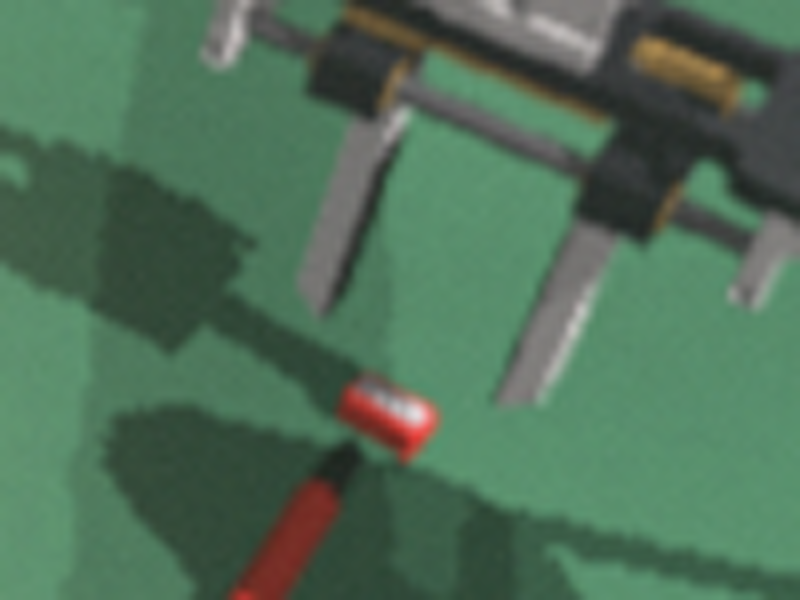

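```bash
python3 -m jog '[2,0,-15,0,0,0,3,1,-28,0,0,0,3,1,-33,0,0,0,3,1,-33,0,0,0]'; python3 -m jog '[0,0,0,0,0,0,0,0,0,0,0,0,0,0,0,0,0,0,0,0,0,0,0,0,0,0,0,0,0,0,0,0,0,0,0,0,0,0,0,0,0,0]' 255 30
```

```text
t: 15.5
position: [0.3828, 0.2807, -0.0181]
eef_rot: [[-0.987, -0.163, -0.001], [-0.163, 0.987, -0.001], [0.001, -0.001, -1.0]]
contact_force: [0.1, -0.2, 0.2]
finger_gap: 0.571
t: 16.2
position: [0.3835, 0.2811, -0.0174]
eef_rot: [[-0.987, -0.163, 0.0], [-0.163, 0.987, 0.0], [-0.0, 0.0, -1.0]]
contact_force: [-0.3, -0.3, 5.2]
finger_gap: 0.274
```

```bash
python3 -m jog '[0,0,40,0,0,0,5,-10,85,0,0,0,15,-45,120,0,0,0,35,-90,130,0,0,0,55,-135,130,0,0,-1,75,-180,130,0,0,-2,95,-225,130,0,0,-3,115,-270,130,0,0,-3]'; python3 -m jog '[15,-40,0,0,0,0,15,-53,-20,0,0,0,15,-53,-55,0,0,0,15,-53,-85,0,0,0,15,-53,-105,0,0,0,15,-53,-110,0,0,0,15,-53,-110,0,0,0]'; python3 - <<'E'
from m import *
s=env.sense(); print(s['position'],s['finger_gap'])
c=eyes.camera("scene"); save(c,'s9.png',(200,120,360,240))
E
```

```text
t: 17.0
position: [0.4985, 0.009, 0.1122]
eef_rot: [[-0.994, -0.111, -0.0], [-0.111, 0.994, 0.0], [0.0, 0.0, -1.0]]
contact_force: [1.4, 0.4, 0.6]
finger_gap: 0.276
t: 17.7
position: [0.5126, -0.0419, 0.0017]
eef_rot: [[-0.994, -0.111, -0.002], [-0.111, 0.994, 0.0], [0.002, 0.0, -1.0]]
contact_force: [0.1, 0.1, 0.9]
finger_gap: 0.273
[ 0.51257533 -0.04189831  0.00168625] 0.2733799537294252
```

View pics/s9.png

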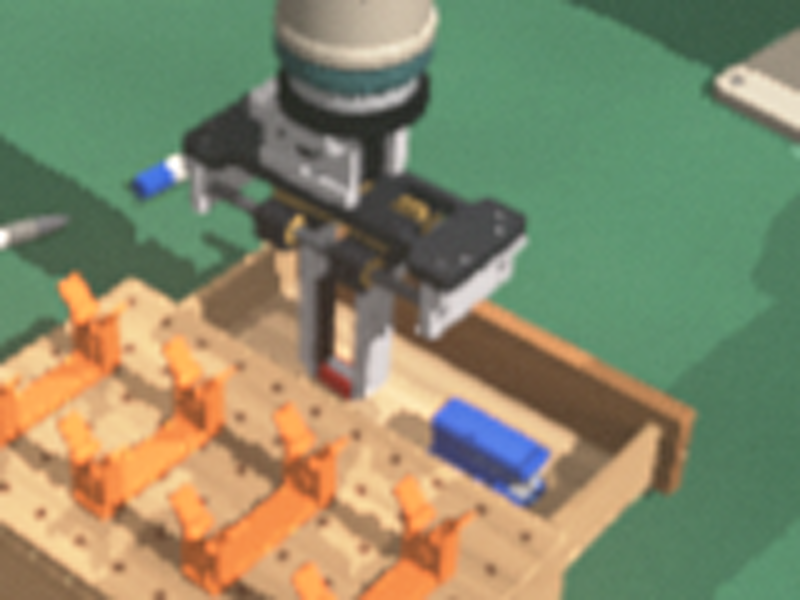

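```bash
python3 -m jog '[0,0,0,0,0,0,0,0,0,0,0,0,0,0,0,0,0,0,0,0,0,0,0,0,0,0,40,0,0,0,0,0,85,0,0,0,0,0,115,0,0,0,0,0,115,0,0,0]' 150;  python3 -m jog '[-45,15,0,0,0,0,-91,30,0,0,0,0,-91,30,-10,0,0,0,-91,30,-40,0,0,0,-91,30,-70,0,0,0,-91,30,-98,0,0,0,-91,30,-98,0,0,0]' 255; python3 - <<'E'
from m import *
s=env.sense(); print(s['position'],s['finger_gap'])
c=eyes.camera("scene"); save(c,'s10.png',(200,100,360,220))
c=eyes.camera("top"); save(c,'t10.png',(190,130,320,260))
E
```

```text
t: 18.55
position: [0.5165, -0.0421, 0.1214]
eef_rot: [[-0.994, -0.111, 0.008], [-0.111, 0.994, -0.0], [-0.008, -0.001, -1.0]]
contact_force: [1.2, 1.0, -0.3]
finger_gap: 0.417
t: 19.25
position: [0.4196, -0.0121, 0.0163]
eef_rot: [[-0.994, -0.112, -0.007], [-0.112, 0.994, -0.0], [0.007, 0.0, -1.0]]
contact_force: [-0.6, -0.7, 0.8]
finger_gap: 0.005
[ 0.41962568 -0.01210519  0.01632087] 0.004882102459286996
```

View pics/s10.png

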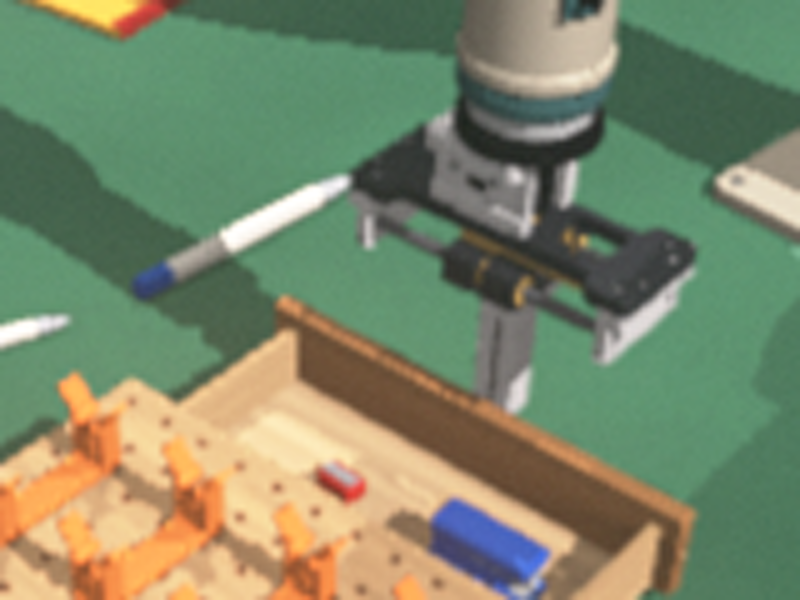

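View pics/t10.png

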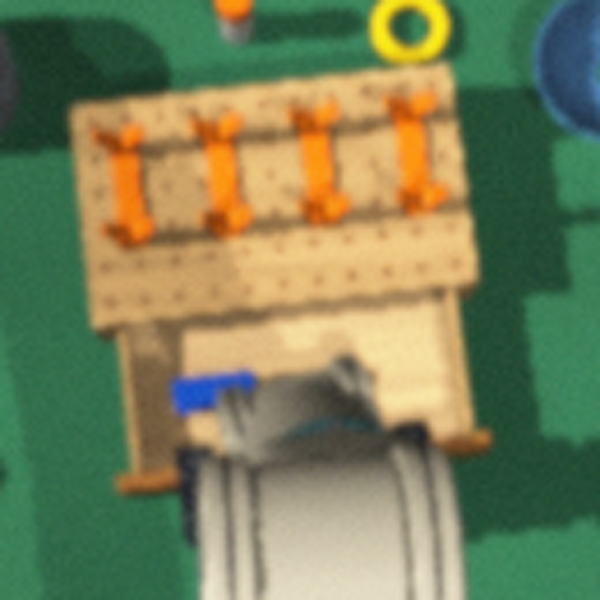

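```bash
python3 -m jog '[8,1,0,0,0,0,20,2.3,0,0,0,0,34,3.9,0,0,0,0,48,5.4,0,0,0,0,62,7,0,0,0,0,76,8.6,0,0,0,0,89,10.2,0,0,0,0,101,11.5,0,0,0,0]'; python3 -m jog '[8,0.9,0,0,0,0,15,1.7,0,0,0,0,21,2.4,0,0,0,0,27,3,0,0,0,0,30,3.4,0,0,0,0,30,3.4,0,0,0,0]'
```

```text
t: 20.15
position: [0.5243, -0.0006, 0.0208]
eef_rot: [[-0.994, -0.111, 0.001], [-0.111, 0.994, 0.0], [-0.001, -0.0, -1.0]]
contact_force: [-1.2, 0.2, -1.3]
finger_gap: 0.005
t: 20.75
position: [0.5418, 0.0011, 0.019]
eef_rot: [[-0.994, -0.111, -0.021], [-0.111, 0.994, -0.003], [0.021, -0.001, -1.0]]
contact_force: [-19.6, -0.9, 15.7]
finger_gap: 0.006
```

```bash
python3 -m jog '[-12,-1,0,0,0,0,-35,-4,0,0,0,0,-50,-5,30,0,0,0,-50,-5,75,0,0,0,-50,-5,100,0,0,0]'; python3 - <<'E'
from m import *
s=env.sense(); print(s['position'],s['finger_gap'])
c=eyes.camera("scene"); save(c,'s11.png',(180,100,360,235))
P=cloud(c); a=np.radians(6.5); R=np.array([[np.cos(a),np.sin(a)],[-np.sin(a),np.cos(a)]]); L=P.copy(); L[...,:2]=P[...,:2]@R.T
m=(abs(P[...,2]-.064)<.004)&(L[...,0]<.6)&(L[...,0]>.5)&(L[...,1]>-.2)&(L[...,1]<.08); print('front top x',np.percentile(L[m][:,0],[2,50,98]))
E
```

```text
t: 21.25
position: [0.5052, -0.0019, 0.1228]
eef_rot: [[-0.994, -0.111, 0.005], [-0.111, 0.994, 0.0], [-0.005, -0.0, -1.0]]
contact_force: [1.7, -0.4, -0.4]
finger_gap: 0.004
[ 0.50524617 -0.00193831  0.12276189] 0.003788564532786411
front top x [0.54878244 0.55171497 0.55426325]
```

View pics/s11.png

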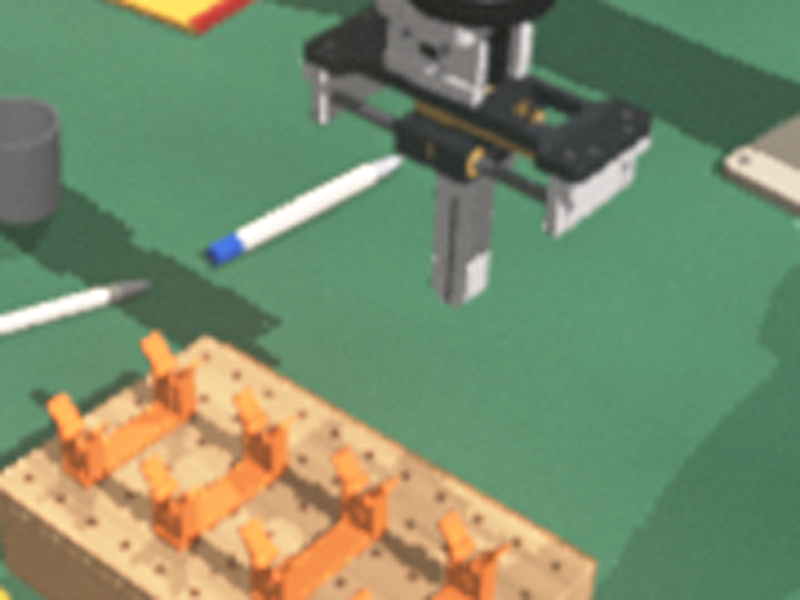

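```bash
cat > pen.py <<'E'
from m import *
import sys
A={'ballpen':(.589,-.300,-15),'feltpen':(.478,.292,10),'highlighter':(.605,.309,19)}
def meas(name,guess=None,r=.09,z=.007):
    x0,y0,_=guess or A[name]; res=[]
    for n in ("top","scene"):
        c=eyes.camera(n); H=col(c); h,s,v=H[...,0],H[...,1],H[...,2]
        V,U=np.mgrid[:384,:512]; P=onz(c,np.c_[U.ravel(),V.ravel()],z).reshape(384,512,3)
        roi=(np.hypot(P[...,0]-x0,P[...,1]-y0)<r)
        grey=(s<70)&(v>110); blue=(h>100)&(h<128)&(s>120)&(v>60)
        if name=='ballpen': k=grey|blue
        elif name=='highlighter': k=((h>145)&(h<176)&(s>70))|((s<60)&(v>130))
        else: k=(((h<6)|(h>174))&(s>110))|(v<45)
        m=roi&k
        nn,lab,st,ce=cv2.connectedComponentsWithStats(m.astype(np.uint8),connectivity=8)
        if nn<2: print(n,'none'); continue
        i=1+np.argmax(st[1:,4]); Q=P[lab==i][:,:2]
        mm=Q.mean(0); ev,E=np.linalg.eigh(np.cov(Q.T)); d=E[:,1]*np.sign(E[0,1]); t=(Q-mm)@d; w=(Q-mm)@np.array([-d[1],d[0]])
        ce=mm+d*(t.max()+t.min())/2
        print(name,n,len(Q),'centre',np.round(ce,4),'ang',round(np.degrees(np.arctan2(d[1],d[0])),1),'len',round(np.ptp(t),3),'wid',round(np.ptp(w),3))
if __name__=='__main__':
    for a in sys.argv[1:]: meas(a)
E
python3 pen.py ballpen feltpen highlighter
```

```text
ballpen top 144 centre [ 0.5954 -0.3023] ang -15.6 len 0.125 wid 0.018
ballpen scene 214 centre [ 0.5927 -0.2957] ang -14.2 len 0.134 wid 0.028
feltpen top 113 centre [0.4745 0.2911] ang 9.9 len 0.131 wid 0.014
feltpen scene 172 centre [0.4743 0.2941] ang 10.7 len 0.102 wid 0.013
highlighter top 171 centre [0.5946 0.3043] ang 18.7 len 0.141 wid 0.017
highlighter scene 444 centre [0.6653 0.2668] ang 53.5 len 0.099 wid 0.033
```

```bash
python3 -m jog '[10,-40,0,0,0,-3,22,-85,0,0,0,-6,34,-130,0,0,0,-10,46,-175,0,0,0,-14,58,-215,0,0,0,-18,70,-255,0,0,0,-21.5,82,-285,0,0,0,-21.5,88,-297,-20,0,0,-21.5]' 145 ; python3 -m jog '[0,0,-40,0,0,0,0,0,-75,0,0,0,0,0,-75,0,0,0]'; python3 - <<'E'
from m import *
s=env.sense(); print(s['position'],s['finger_gap'])
c=eyes.camera("scene"); save(c,'s12.png',(140,100,260,190)); print(proj(c,s['position']+[0,0,.021]))
E
```

```text
t: 22.4
position: [0.5926, -0.3047, 0.0996]
eef_rot: [[-0.964, 0.265, 0.003], [0.265, 0.964, -0.004], [-0.004, -0.003, -1.0]]
contact_force: [0.1, -0.3, -0.1]
finger_gap: 0.435
t: 22.7
position: [0.5862, -0.2968, 0.0177]
eef_rot: [[-0.965, 0.261, -0.011], [0.261, 0.965, 0.005], [0.012, 0.002, -1.0]]
contact_force: [-0.7, 0.3, -0.2]
finger_gap: 0.434
[ 0.58617672 -0.29684022  0.01774042] 0.4340811673730376
[[192.23358267 159.87995446]]
```

View pics/s12.png

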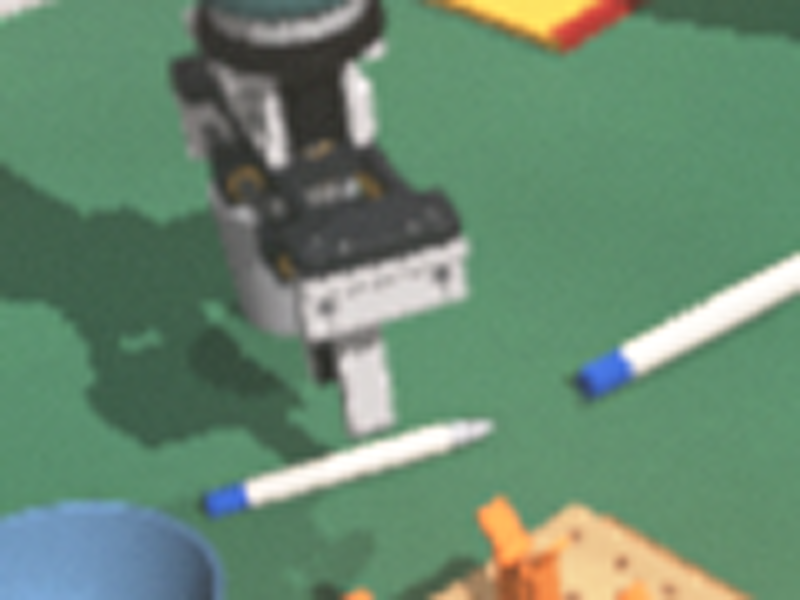

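```bash
python3 -m jog '[0,0,0,0,0,0,0,0,-20,0,0,0,0,0,-36,0,0,0,0,0,-36,0,0,0,0,0,-36,0,0,0]'
```

```text
t: 23.25
position: [0.5916, -0.2993, -0.0111]
eef_rot: [[-0.965, 0.261, 0.0], [0.261, 0.965, -0.0], [-0.001, -0.0, -1.0]]
contact_force: [1.3, -0.4, -0.5]
finger_gap: 0.431
```

Tip is at 10 mm; go 7 mm lower and close.

```bash
python3 -m jog '[0,0,-4,0,0,0,0,0,-7,0,0,0,0,0,-7,0,0,0]'; python3 -m jog '[0,0,0,0,0,0,0,0,0,0,0,0,0,0,0,0,0,0,0,0,0,0,0,0,0,0,0,0,0,0,0,0,0,0,0,0,0,0,0,0,0,0]' 255 50
```

```text
t: 23.55
position: [0.5912, -0.2991, -0.0188]
eef_rot: [[-0.965, 0.261, -0.0], [0.261, 0.965, 0.0], [0.0, 0.0, -1.0]]
contact_force: [0.2, -0.2, 1.5]
finger_gap: 0.427
t: 24.25
position: [0.5913, -0.2992, -0.0186]
eef_rot: [[-0.965, 0.261, 0.0], [0.261, 0.965, -0.0], [-0.0, -0.0, -1.0]]
contact_force: [-1.0, 0.2, 0.5]
finger_gap: 0.099
```

```bash
python3 -m jog '[0,0,40,0,0,0,0,0,90,0,0,4,0,10,130,0,0,8,15,50,150,0,0,12,35,95,150,0,0,16,55,140,150,0,0,19,72,180,150,0,0,21.6,80,205,150,0,0,21.6]'; python3 -m jog '[0,0,0,0,0,0,0,0,0,0,0,0,0,0,0,0,0,0,0,0,0,0,0,0]'; python3 - <<'E'
from m import *
s=env.sense(); print(s['position'],s['finger_gap'])
for n,b in (("scene",(180,130,320,235)),("top",(220,120,320,195))):
    c=eyes.camera(n); save(c,'i13%s.png'%n,b); print(n,proj(c,s['position']+[0,0,.024]))
E
```

```text
t: 25.05
position: [0.6726, -0.0888, 0.1314]
eef_rot: [[-0.993, -0.118, 0.001], [-0.118, 0.993, 0.003], [-0.001, 0.003, -1.0]]
contact_force: [0.4, -0.4, -0.4]
finger_gap: 0.102
t: 25.45
position: [0.6706, -0.0968, 0.1312]
eef_rot: [[-0.994, -0.11, -0.001], [-0.11, 0.994, -0.001], [0.001, -0.001, -1.0]]
contact_force: [-0.2, -0.5, -0.8]
finger_gap: 0.099
[ 0.67061028 -0.09677831  0.13123367] 0.09899992316102141
scene [[205.88678    172.49888756]]
top [[281.02356577 159.28106996]]
```

View pics/i13scene.png

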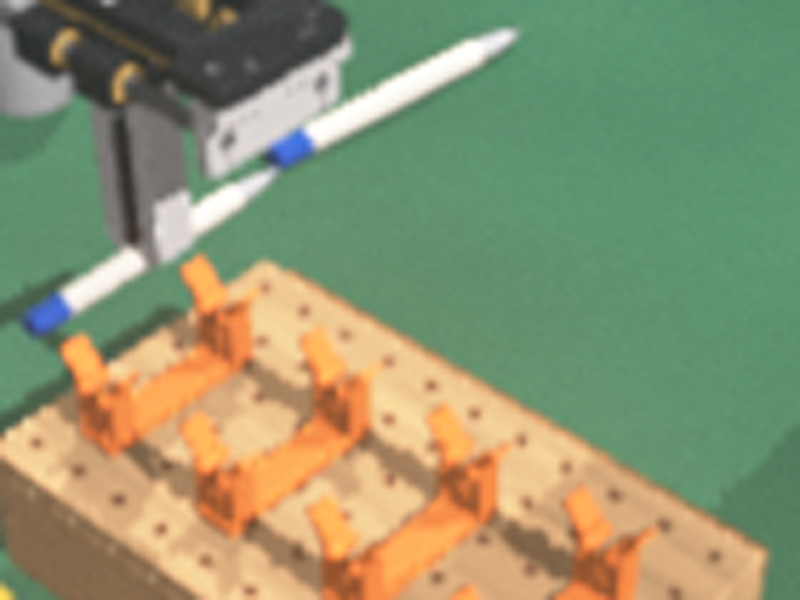

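View pics/i13top.png

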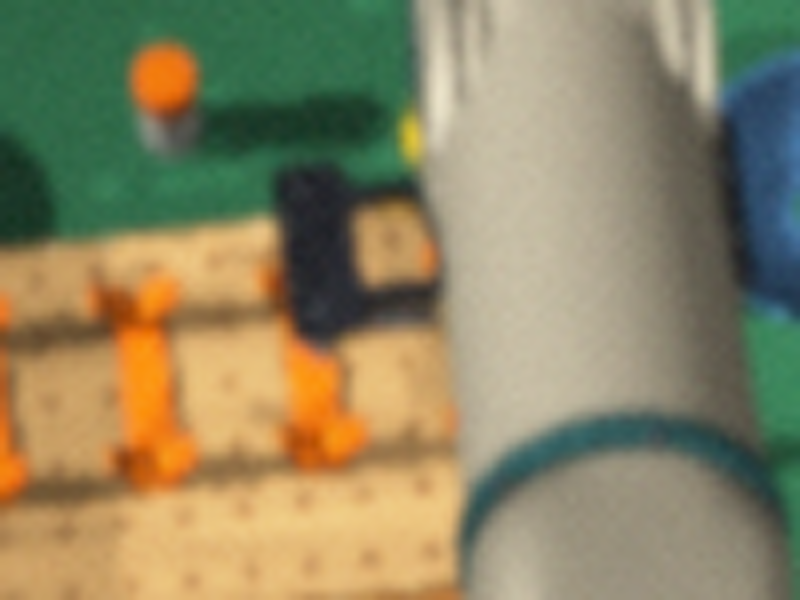

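```bash
cat > held.py <<'E'
from m import *
a=np.radians(6.5); R2=np.array([[np.cos(a),np.sin(a)],[-np.sin(a),np.cos(a)]])
def loc(P): 
    L=P.copy(); L[...,:2]=P[...,:2]@R2.T; return L
def held(kind):
    s=env.sense(); p=s['position']; print('pos',np.round(p,4),'local',np.round(loc(p),4),'jaw',round(np.degrees(np.arctan2(s['eef_rot'][1,1],s['eef_rot'][0,1])),1),'gap',round(s['finger_gap'],3),np.round(s['contact_force'],1))
    c=eyes.camera('scene'); P=cloud(c); L=loc(P); l=loc(p); H=col(c); h,s_,v=H[...,0],H[...,1],H[...,2]
    zz=p[2]+.024
    roi=(abs(P[...,2]-zz)<.012)&(abs(L[...,0]-l[0])<.09)&(abs(L[...,1]-l[1])<.02)&(abs(L[...,0]-l[0])>.012)
    k={'ballpen':((s_<75)&(v>100))|((h>100)&(h<128)&(s_>120)),'highlighter':(h>145)&(h<176)&(s_>70),'feltpen':((h<6)|(h>172))&(s_>110)}[kind]
    Q=L[roi&k]; print('n',len(Q))
    if len(Q)<10: return
    # top ridge: bin over x'
    for x0 in np.arange(-.075,.08,.015):
        q=Q[abs(Q[:,0]-l[0]-x0)<.0075]
        if len(q)>3: print('  x\' %+.3f n%d y\' med %.4f min %.4f max %.4f z med %.4f max %.4f'%(x0,len(q),np.median(q[:,1]),q[:,1].min(),q[:,1].max(),np.median(q[:,2]),q[:,2].max()))
if __name__=='__main__':
    import sys; held(sys.argv[1])
E
python3 held.py ballpen; python3 - <<'E'
from held import *
c=eyes.camera('scene'); P=cloud(c); L=loc(P); H=col(c); h,s,v=H[...,0],H[...,1],H[...,2]
o=(h>3)&(h<18)&(s>150)&(L[...,0]>.59)&(L[...,0]<.73)&(P[...,2]>.082)
for k in range(4):
    yc=-.0585+.108-.072*k
    for xs in (-.035,.035):
        for z0,z1 in ((.082,.1),(.1,.113),(.113,.123)):
            q=L[o&(abs(L[...,1]-yc)<.03)&(abs(L[...,0]-.657-xs)<.02)&(P[...,2]>z0)&(P[...,2]<=z1)]
            if len(q)>3: print(k,xs,z0,len(q),'y rel',np.round(np.percentile(q[:,1]-yc,[3,25,50,75,97])*1000,1),'x',np.round(np.percentile(q[:,0],[3,97]),4))
E
```

```text
pos [ 0.6709 -0.096   0.1313] local [ 0.6557 -0.1713  0.1313] jaw 96.4 gap 0.098 [ 0.8  0.3 -1.1]
n 164
  x' -0.060 n11 y' med -0.1681 min -0.1709 max -0.1654 z med 0.1578 max 0.1604
  x' -0.045 n24 y' med -0.1672 min -0.1748 max -0.1644 z med 0.1585 max 0.1618
  x' -0.030 n25 y' med -0.1676 min -0.1734 max -0.1645 z med 0.1588 max 0.1611
  x' -0.015 n4 y' med -0.1666 min -0.1688 max -0.1655 z med 0.1576 max 0.1589
  x' +0.015 n17 y' med -0.1680 min -0.1745 max -0.1649 z med 0.1582 max 0.1610
  x' +0.030 n29 y' med -0.1677 min -0.1738 max -0.1648 z med 0.1580 max 0.1609
  x' +0.045 n25 y' med -0.1679 min -0.1740 max -0.1644 z med 0.1586 max 0.1610
  x' +0.060 n27 y' med -0.1675 min -0.1725 max -0.1641 z med 0.1588 max 0.1619
0 -0.035 0.082 59 y rel [-10.8  -4.8   1.7   9.2  10.6] x [0.6202 0.6304]
0 -0.035 0.1 46 y rel [-10.9  -7.9  -4.    8.1  10.5] x [0.6184 0.6317]
0 -0.035 0.113 31 y rel [-16.9 -15.6 -13.3  12.9  16.9] x [0.6179 0.63  ]
0 0.035 0.082 62 y rel [-11.7  -5.4   2.6  10.   10.7] x [0.6873 0.6999]
0 0.035 0.1 58 y rel [-11.9  -7.5  -4.1   7.8  10.9] x [0.6882 0.7018]
0
[... 677 characters left out ...]
l [-17.7 -15.5 -14.2 -12.2  13.8] x [0.6186 0.6298]
2 0.035 0.082 58 y rel [-10.   -4.4   3.5   9.6  10.8] x [0.6754 0.7001]
2 0.035 0.1 48 y rel [-12.8  -8.4  -4.4   9.1  11.7] x [0.6881 0.7006]
2 0.035 0.113 16 y rel [-16.8 -15.4 -14.4 -12.3  16.4] x [0.6895 0.6993]
3 -0.035 0.082 50 y rel [-9.3 -3.3  4.4  9.9 11.6] x [0.6177 0.6307]
3 -0.035 0.1 39 y rel [-12.1  -9.2  -4.6   8.6  10.4] x [0.6181 0.632 ]
3 -0.035 0.113 17 y rel [-18.7 -16.8 -14.9 -12.9   3.1] x [0.6187 0.6297]
3 0.035 0.082 54 y rel [-10.4  -3.4   6.5   9.9  11.2] x [0.6868 0.7001]
3 0.035 0.1 49 y rel [-14.1  -8.3  -4.1   8.2  11. ] x [0.6877 0.7008]
3 0.035 0.113 19 y rel [-18.7 -16.3 -15.1 -12.7  16.7] x [0.6884 0.6995]
```

```bash
python3 -m jog '[1,3,0,0,0,0,1,3,-10,0,0,0,1,3,-20,0,0,0,1,3,-28,0,0,0,1,3,-33,0,0,0,1,3,-36,0,0,0,1,3,-36,0,0,0]' - 60; python3 held.py ballpen | head -8
```

```text
t: 26.35
position: [0.6719, -0.0912, 0.0947]
eef_rot: [[-0.994, -0.113, -0.001], [-0.113, 0.994, 0.0], [0.001, 0.0, -1.0]]
contact_force: [-0.0, 0.1, 0.1]
finger_gap: 0.098
pos [ 0.6719 -0.0912  0.0947] local [ 0.6573 -0.1666  0.0947] jaw 96.5 gap 0.098 [-0.   0.1  0.1]
n 153
  x' -0.060 n12 y' med -0.1645 min -0.1667 max -0.1619 z med 0.1212 max 0.1244
  x' -0.045 n23 y' med -0.1631 min -0.1684 max -0.1594 z med 0.1223 max 0.1250
  x' -0.030 n21 y' med -0.1629 min -0.1684 max -0.1596 z med 0.1212 max 0.1248
  x' -0.015 n4 y' med -0.1613 min -0.1639 max -0.1606 z med 0.1230 max 0.1248
  x' +0.015 n16 y' med -0.1628 min -0.1692 max -0.1604 z med 0.1208 max 0.1245
  x' +0.030 n26 y' med -0.1625 min -0.1684 max -0.1595 z med 0.1225 max 0.1245
```

```bash
python3 -m jog '[0,-2,0,0,0,0,0,-2,-3,0,0,0,0,-2,-6,0,0,0,0,-2,-6,0,0,0]'; python3 -m jog '[0,0,-3,0,0,0,0,0,-6,0,0,0,0,0,-9,0,0,0,0,0,-9,0,0,0]';python3 -m jog '[0,0,-3,0,0,0,0,0,-6,0,0,0,0,0,-6,0,0,0]'
```

```text
t: 26.8
position: [0.6719, -0.0932, 0.0888]
eef_rot: [[-0.994, -0.113, -0.001], [-0.113, 0.994, 0.0], [0.001, 0.0, -1.0]]
contact_force: [0.1, 0.2, -0.2]
finger_gap: 0.094
t: 27.2
position: [0.6732, -0.0928, 0.0806]
eef_rot: [[-0.994, -0.113, 0.002], [-0.113, 0.994, 0.0], [-0.002, 0.0, -1.0]]
contact_force: [1.1, 0.4, 1.5]
finger_gap: 0.095
t: 27.5
position: [0.6724, -0.093, 0.0752]
eef_rot: [[-0.994, -0.113, 0.0], [-0.113, 0.994, 0.0], [-0.0, 0.0, -1.0]]
contact_force: [-1.6, 1.4, 8.8]
finger_gap: 0.095
```

```bash
python3 -m jog '[0,0,-1.5,0,0,0,0,0,-2.5,0,0,0,0,0,-2.5,0,0,0]'; python3 held.py ballpen
```

```text
t: 27.8
position: [0.6725, -0.093, 0.0751]
eef_rot: [[-0.994, -0.113, 0.001], [-0.113, 0.994, -0.0], [-0.001, -0.0, -1.0]]
contact_force: [-5.9, 0.7, 21.3]
finger_gap: 0.095
pos [ 0.6725 -0.093   0.0751] local [ 0.6576 -0.1685  0.0751] jaw 96.5 gap 0.095 [-5.9  0.7 21.3]
n 101
  x' -0.060 n11 y' med -0.1646 min -0.1687 max -0.1632 z med 0.1020 max 0.1034
  x' -0.030 n11 y' med -0.1652 min -0.1683 max -0.1607 z med 0.1030 max 0.1076
  x' -0.015 n5 y' med -0.1627 min -0.1649 max -0.1617 z med 0.1019 max 0.1047
  x' +0.015 n16 y' med -0.1649 min -0.1704 max -0.1607 z med 0.1028 max 0.1049
  x' +0.030 n6 y' med -0.1665 min -0.1687 max -0.1621 z med 0.1050 max 0.1075
  x' +0.045 n21 y' med -0.1645 min -0.1694 max -0.1615 z med 0.1032 max 0.1089
  x' +0.060 n26 y' med -0.1650 min -0.1714 max -0.1618 z med 0.1023 max 0.1049
```

```bash
python3 -m jog '[0,0,3,0,0,0,0,0,3,0,0,0,0,0,3,0,0,0,0,0,3,0,0,0,0,0,3,0,0,0,0,0,23,0,0,0,0,0,55,0,0,0,0,0,65,0,0,0]' 165; python3 - <<'E'
from m import *
s=env.sense(); print(s['position'],s['finger_gap'])
c=eyes.camera('scene'); save(c,'s14.png',(180,130,320,235))
E
python3 pen.py feltpen highlighter
```

```text
t: 28.65
position: [0.6742, -0.0932, 0.1395]
eef_rot: [[-0.994, -0.113, 0.004], [-0.113, 0.994, -0.0], [-0.004, -0.001, -1.0]]
contact_force: [0.1, -0.1, 1.3]
finger_gap: 0.354
[ 0.67418467 -0.09320057  0.1395048 ] 0.3540173806304651
feltpen top 108 centre [0.4745 0.2912] ang 10.0 len 0.131 wid 0.013
feltpen scene 171 centre [0.4742 0.2943] ang 10.7 len 0.102 wid 0.013
highlighter top 173 centre [0.5946 0.3043] ang 18.5 len 0.141 wid 0.017
highlighter scene 441 centre [0.6654 0.2668] ang 53.4 len 0.099 wid 0.032
```

View pics/s14.png

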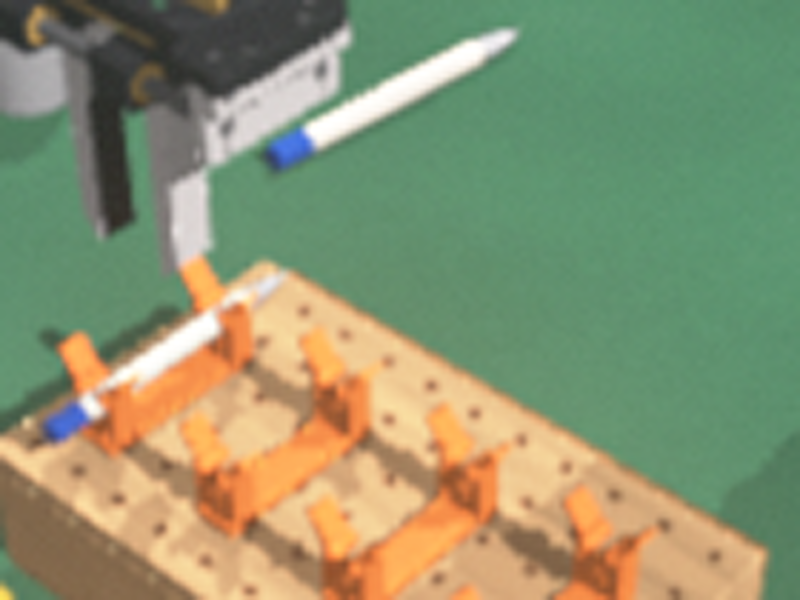

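```bash
python3 -m jog '[-5,35,0,0,0,2,-15,80,0,0,0,4,-25,127,0,0,0,6,-35,174,0,0,0,8,-45,221,0,0,0,10,-55,268,0,0,0,12,-65,315,0,0,0,12.3,-72,360,-20,0,0,12.3]' 145; python3 -m jog '[-4,30,-20,0,0,0,-4,40,-60,0,0,0,-4,40,-95,0,0,0,-4,40,-110,0,0,0,-4,40,-110,0,0,0,-4,40,-110,0,0,0]'; python3 - <<'E'
from m import *
s=env.sense(); print(s['position'],s['finger_gap'])
c=eyes.camera('scene'); save(c,'s15.png',(300,220,420,310)); print(proj(c,s['position']+[0,0,.021]))
E
```

```text
t: 29.7
position: [0.6004, 0.2697, 0.1176]
eef_rot: [[-0.946, -0.323, 0.002], [-0.323, 0.946, 0.002], [-0.003, 0.001, -1.0]]
contact_force: [0.3, 0.5, -0.0]
finger_gap: 0.43
t: 30.3
position: [0.5969, 0.3065, 0.0073]
eef_rot: [[-0.947, -0.321, 0.001], [-0.321, 0.947, 0.0], [-0.001, -0.0, -1.0]]
contact_force: [-0.2, -1.1, 0.1]
finger_gap: 0.428
[0.59691056 0.30653294 0.00726462] 0.42824749882110197
[[351.58040833 292.21803639]]
```

View pics/s15.png

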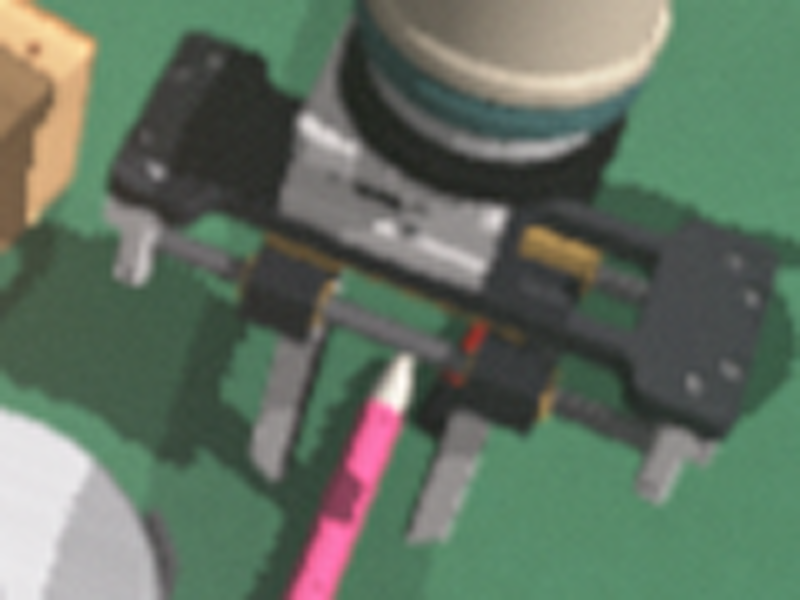

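```bash
python3 -m jog '[0,0,-12,0,0,0,0,0,-22,0,0,0,0,0,-26,0,0,0,0,0,-26,0,0,0]'; python3 -m jog '[0,0,0,0,0,0,0,0,0,0,0,0,0,0,0,0,0,0,0,0,0,0,0,0,0,0,0,0,0,0,0,0,0,0,0,0,0,0,0,0,0,0]' 255 60
```

```text
t: 30.75
position: [0.5956, 0.3064, -0.0201]
eef_rot: [[-0.947, -0.322, -0.001], [-0.322, 0.947, -0.001], [0.002, -0.0, -1.0]]
contact_force: [0.2, -0.5, -0.9]
finger_gap: 0.433
t: 31.45
position: [0.5964, 0.307, -0.0189]
eef_rot: [[-0.947, -0.322, 0.0], [-0.322, 0.947, 0.0], [-0.0, 0.0, -1.0]]
contact_force: [0.6, -0.5, 1.4]
finger_gap: 0.12
```

```bash
python3 -m jog '[0,0,40,0,0,0,0,0,90,0,0,-2,0,-10,130,0,0,-4,10,-45,150,0,0,-6,22,-90,150,0,0,-8,35,-135,150,0,0,-11,46,-170,150,0,0,-12.3,51,-185,150,0,0,-12.3]'; python3 -m jog '[0,0,-5,0,0,0,0,0,-15,0,0,0,0,0,-25,0,0,0,0,0,-30,0,0,0,0,0,-33,0,0,0,0,0,-33,0,0,0,0,0,-33,0,0,0]'; python3 held.py highlighter
```

```text
t: 32.25
position: [0.6483, 0.116, 0.1306]
eef_rot: [[-0.994, -0.107, 0.0], [-0.107, 0.994, -0.003], [0.0, -0.003, -1.0]]
contact_force: [-0.8, -0.6, -1.3]
finger_gap: 0.119
t: 32.95
position: [0.6474, 0.1223, 0.0979]
eef_rot: [[-0.994, -0.113, 0.0], [-0.113, 0.994, 0.0], [-0.0, 0.0, -1.0]]
contact_force: [-0.7, 0.5, 0.4]
finger_gap: 0.117
pos [0.6474 0.1223 0.0979] local [0.6571 0.0482 0.0979] jaw 96.5 gap 0.117 [-0.7  0.5  0.4]
n 150
  x' -0.045 n18 y' med 0.0521 min 0.0463 max 0.0552 z med 0.1282 max 0.1317
  x' -0.030 n12 y' med 0.0534 min 0.0485 max 0.0555 z med 0.1277 max 0.1294
  x' +0.015 n22 y' med 0.0520 min 0.0461 max 0.0554 z med 0.1272 max 0.1301
  x' +0.030 n27 y' med 0.0523 min 0.0475 max 0.0563 z med 0.1279 max 0.1314
  x' +0.045 n35 y' med 0.0524 min 0.0463 max 0.0558 z med 0.1277 max 0.1314
  x' +0.060 n36 y' med 0.0517 min 0.0464 max 0.0560 z med 0.1271 max 0.1300
```

```bash
python3 -m jog '[0,0,-4,0,0,0,0,0,-8,0,0,0,0,0,-11,0,0,0,0,0,-14,0,0,0,0,0,-14,0,0,0]'; python3 -m jog '[0,0,-3,0,0,0,0,0,-6,0,0,0,0,0,-9,0,0,0,0,0,-9,0,0,0]';python3 -m jog '[0,0,-2,0,0,0,0,0,-4,0,0,0,0,0,-4,0,0,0]'; python3 held.py highlighter
```

```text
t: 33.5
position: [0.6478, 0.1219, 0.0841]
eef_rot: [[-0.994, -0.113, 0.001], [-0.113, 0.994, 0.0], [-0.001, 0.0, -1.0]]
contact_force: [0.5, -0.4, 1.3]
finger_gap: 0.116
t: 33.9
position: [0.648, 0.1219, 0.075]
eef_rot: [[-0.994, -0.113, 0.001], [-0.113, 0.994, 0.0], [-0.001, 0.0, -1.0]]
contact_force: [0.8, -0.1, 4.2]
finger_gap: 0.118
t: 34.2
position: [0.6481, 0.1219, 0.0747]
eef_rot: [[-0.994, -0.113, 0.002], [-0.113, 0.994, -0.0], [-0.002, -0.0, -1.0]]
contact_force: [-6.0, -1.4, 25.5]
finger_gap: 0.121
pos [0.6481 0.1219 0.0747] local [0.6577 0.0477 0.0747] jaw 96.5 gap 0.121 [-6.  -1.4 25.5]
n 133
  x' -0.045 n16 y' med 0.0501 min 0.0463 max 0.0601 z med 0.1060 max 0.1101
  x' -0.030 n7 y' med 0.0513 min 0.0474 max 0.0566 z med 0.1055 max 0.1098
  x' +0.015 n21 y' med 0.0521 min 0.0462 max 0.0557 z med 0.1051 max 0.1082
  x' +0.030 n23 y' med 0.0502 min 0.0452 max 0.0564 z med 0.1058 max 0.1093
  x' +0.045 n28 y' med 0.0517 min 0.0469 max 0.0555 z med 0.1058 max 0.1072
  x' +0.060 n38 y' med 0.0514 min 0.0452 max 0.0547 z med 0.1048 max 0.1079
```

```bash
python3 -m jog '[0,0,4,0,0,0,0,0,4,0,0,0,0,0,4,0,0,0,0,0,4,0,0,0,0,0,4,0,0,0,0,0,24,0,0,0,0,0,55,0,0,0,0,0,65,0,0,0]' 160; python3 - <<'E'
from m import *
s=env.sense(); print(s['position'],s['finger_gap'])
c=eyes.camera('scene'); save(c,'s16.png',(180,130,340,250))
E
python3 pen.py feltpen
```

```text
t: 35.05
position: [0.649, 0.1224, 0.1382]
eef_rot: [[-0.994, -0.113, 0.004], [-0.113, 0.994, 0.001], [-0.004, 0.001, -1.0]]
contact_force: [0.8, -0.3, -0.0]
finger_gap: 0.376
[0.64895879 0.12239312 0.13821931] 0.3758685895111529
feltpen top 112 centre [0.4745 0.2911] ang 9.9 len 0.131 wid 0.014
feltpen scene 172 centre [0.4742 0.2943] ang 10.8 len 0.102 wid 0.013
```

View pics/s16.png

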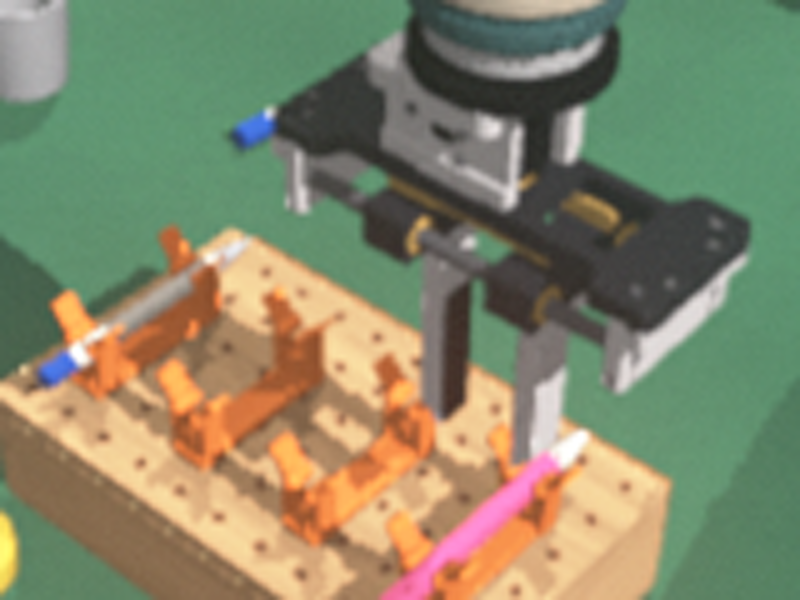

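```bash
python3 -m jog '[-20,20,0,0,0,1,-50,48,0,0,0,2,-82,78,0,0,0,3,-114,108,0,0,0,3.7,-146,138,0,0,0,3.7,-165,160,-20,0,0,3.7,-173,170,-60,0,0,3.7,-173,170,-100,0,0,3.7]' 145; python3 -m jog '[0,0,-20,0,0,0,0,0,-30,0,0,0,0,0,-30,0,0,0,0,0,-30,0,0,0]'; python3 - <<'E'
from m import *
s=env.sense(); print(s['position'],s['finger_gap'])
c=eyes.camera('scene'); save(c,'s17.png',(320,200,440,290)); print(proj(c,s['position']+[0,0,.021]))
E
```

```text
t: 36.0
position: [0.4717, 0.2944, 0.0342]
eef_rot: [[-0.983, -0.181, -0.001], [-0.181, 0.983, 0.001], [0.001, 0.002, -1.0]]
contact_force: [0.3, -0.5, -0.7]
finger_gap: 0.43
t: 36.4
position: [0.4746, 0.2919, 0.006]
eef_rot: [[-0.984, -0.177, 0.0], [-0.177, 0.984, 0.0], [-0.0, 0.0, -1.0]]
contact_force: [0.7, 0.1, -0.0]
finger_gap: 0.432
[0.47455419 0.29191675 0.00604689] 0.432376162514904
[[378.13293296 257.85621414]]
```

View pics/s17.png

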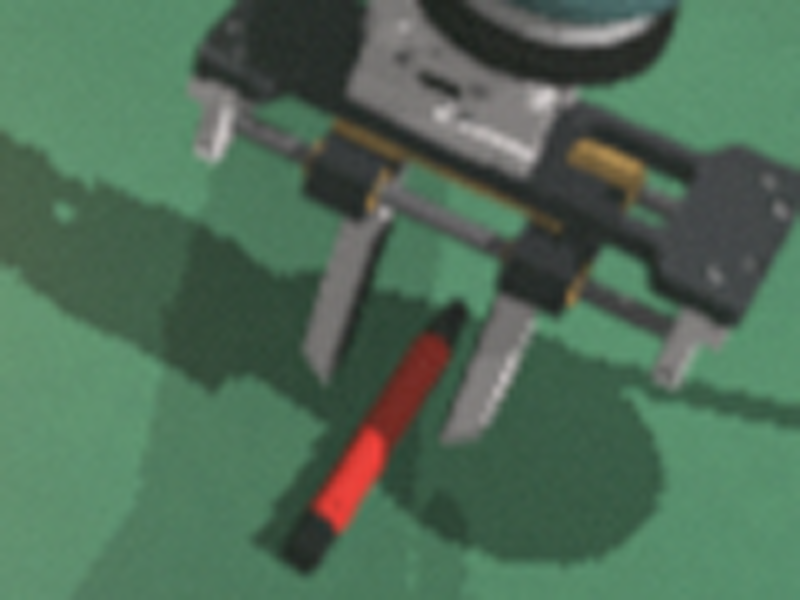

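```bash
python3 -m jog '[0,0,-12,0,0,0,0,0,-21,0,0,0,0,0,-25,0,0,0,0,0,-25,0,0,0]'; python3 -m jog '[0,0,0,0,0,0,0,0,0,0,0,0,0,0,0,0,0,0,0,0,0,0,0,0,0,0,0,0,0,0,0,0,0,0,0,0,0,0,0,0,0,0]' 255 60
```

```text
t: 36.85
position: [0.4737, 0.2915, -0.02]
eef_rot: [[-0.984, -0.177, -0.001], [-0.177, 0.984, -0.001], [0.001, -0.001, -1.0]]
contact_force: [-0.7, 0.0, 0.0]
finger_gap: 0.433
t: 37.55
position: [0.4744, 0.292, -0.019]
eef_rot: [[-0.984, -0.177, 0.0], [-0.177, 0.984, 0.0], [-0.0, 0.0, -1.0]]
contact_force: [0.2, -0.2, 3.1]
finger_gap: 0.121
```

```bash
python3 -m jog '[0,0,40,0,0,0,0,0,90,0,0,0,10,-12,130,0,0,-1,35,-45,150,0,0,-2,65,-85,150,0,0,-3.7,95,-127,150,0,0,-3.7,125,-168,150,0,0,-3.7,155,-208,150,0,0,-3.7]'; python3 -m jog '[18,-24,0,0,0,0,26,-34,0,0,0,0,26,-34,-5,0,0,0,26,-34,-15,0,0,0,26,-34,-25,0,0,0,26,-34,-33,0,0,0,26,-34,-33,0,0,0,26,-34,-33,0,0,0]'; python3 held.py feltpen
```

```text
t: 38.35
position: [0.6284, 0.0839, 0.1308]
eef_rot: [[-0.994, -0.113, -0.0], [-0.113, 0.994, -0.0], [0.0, -0.0, -1.0]]
contact_force: [0.3, 0.6, -0.4]
finger_gap: 0.119
t: 39.15
position: [0.6534, 0.0526, 0.0975]
eef_rot: [[-0.993, -0.114, -0.001], [-0.114, 0.993, 0.0], [0.001, 0.0, -1.0]]
contact_force: [0.8, 0.7, -0.3]
finger_gap: 0.116
pos [0.6534 0.0526 0.0975] local [ 0.6551 -0.0217  0.0975] jaw 96.6 gap 0.116 [ 0.8  0.7 -0.3]
n 109
  x' -0.045 n15 y' med -0.0178 min -0.0220 max -0.0152 z med 0.1274 max 0.1291
  x' -0.030 n15 y' med -0.0158 min -0.0228 max -0.0141 z med 0.1267 max 0.1301
  x' +0.015 n19 y' med -0.0178 min -0.0240 max -0.0137 z med 0.1272 max 0.1308
  x' +0.030 n25 y' med -0.0174 min -0.0232 max -0.0140 z med 0.1265 max 0.1293
  x' +0.045 n32 y' med -0.0172 min -0.0221 max -0.0141 z med 0.1274 max 0.1303
```

```bash
python3 -m jog '[2,-2,0,0,0,0,2,-2,-4,0,0,0,2,-2,-8,0,0,0,2,-2,-8,0,0,0,2,-2,-8,0,0,0]'; python3 held.py feltpen
```

```text
t: 39.7
position: [0.6556, 0.0497, 0.0895]
eef_rot: [[-0.994, -0.113, -0.001], [-0.113, 0.994, 0.0], [0.001, 0.0, -1.0]]
contact_force: [0.3, -0.5, -0.4]
finger_gap: 0.12
pos [0.6556 0.0497 0.0895] local [ 0.657  -0.0248  0.0895] jaw 96.5 gap 0.12 [ 0.3 -0.5 -0.4]
n 115
  x' -0.045 n18 y' med -0.0203 min -0.0244 max -0.0179 z med 0.1180 max 0.1232
  x' -0.030 n15 y' med -0.0207 min -0.0245 max -0.0184 z med 0.1196 max 0.1238
  x' +0.015 n21 y' med -0.0207 min -0.0255 max -0.0167 z med 0.1192 max 0.1215
  x' +0.030 n26 y' med -0.0203 min -0.0271 max -0.0166 z med 0.1197 max 0.1223
  x' +0.045 n32 y' med -0.0204 min -0.0263 max -0.0160 z med 0.1193 max 0.1224
```

Aligned with clip1; press down.

```bash
python3 -m jog '[0,0,-3,0,0,0,0,0,-6,0,0,0,0,0,-9,0,0,0,0,0,-12,0,0,0,0,0,-15,0,0,0,0,0,-15,0,0,0]';python3 -m jog '[0,0,-2,0,0,0,0,0,-4,0,0,0,0,0,-4,0,0,0]'; python3 held.py feltpen
```

```text
t: 40.35
position: [0.6567, 0.0502, 0.075]
eef_rot: [[-0.994, -0.113, 0.002], [-0.113, 0.994, 0.001], [-0.002, 0.0, -1.0]]
contact_force: [1.0, 0.5, 2.3]
finger_gap: 0.121
t: 40.65
position: [0.6568, 0.0502, 0.0748]
eef_rot: [[-0.994, -0.113, 0.003], [-0.113, 0.994, 0.0], [-0.003, -0.0, -1.0]]
contact_force: [-5.8, -0.6, 25.5]
finger_gap: 0.12
pos [0.6568 0.0502 0.0748] local [ 0.6583 -0.0245  0.0748] jaw 96.5 gap 0.12 [-5.8 -0.6 25.5]
n 87
  x' -0.045 n10 y' med -0.0208 min -0.0246 max -0.0177 z med 0.1061 max 0.1076
  x' -0.030 n12 y' med -0.0205 min -0.0263 max -0.0170 z med 0.1051 max 0.1081
  x' +0.015 n20 y' med -0.0211 min -0.0274 max -0.0181 z med 0.1053 max 0.1090
  x' +0.030 n18 y' med -0.0208 min -0.0255 max -0.0148 z med 0.1061 max 0.1078
  x' +0.045 n27 y' med -0.0201 min -0.0249 max -0.0165 z med 0.1043 max 0.1083
```

Seated. Release, lift and retreat toward the robot to see everything.

```bash
python3 -m jog '[0,0,4,0,0,0,0,0,4,0,0,0,0,0,4,0,0,0,0,0,4,0,0,0,0,0,4,0,0,0,0,0,24,0,0,0,0,0,60,0,0,0,0,0,90,0,0,0]' 160; python3 -m jog '[-30,20,20,0,0,0,-65,55,40,0,0,0,-100,95,50,0,0,0,-130,135,50,0,0,0,-160,175,50,0,0,0,-185,215,50,0,0,0,-205,250,50,0,0,0,-205,250,50,0,0,0]'; python3 - <<'E'
from held import *
s=env.sense(); print(s['position'],s['finger_gap'],s['contact_force'])
c=eyes.camera('top'); save(c,'t18.png',(170,120,380,290)); t=c
c=eyes.camera('scene'); save(c,'s18.png',(170,100,410,280))
P=cloud(c); L=loc(P); H=col(c); h,s,v=H[...,0],H[...,1],H[...,2]
for n,yc,k in (('highlighter',.0495,(h>145)&(h<176)&(s>70)),('feltpen',-.0225,((h<6)|(h>172))&(s>110)),('ballpen',-.1665,(s<75)&(v>100))):
    m=k&(abs(L[...,1]-yc)<.015)&(abs(L[...,0]-.658)<.08)&(P[...,2]>.09)
    for lo,hi in ((-.08,-.02),(-.02,.02),(.02,.08)):
        q=L[m&(L[...,0]-.658>lo)&(L[...,0]-.658<hi)]
        print(n,lo,len(q),'y max-yc %.4f'%(np.percentile(q[:,1],97)-yc),'z top %.4f'%np.percentile(q[:,2],95))
    q=L[m]; print('  x range',np.percentile(q[:,0],[1,99])-.658)
m=(abs(P[...,2]-.064)<.004)&(L[...,0]<.6)&(L[...,0]>.5)&(L[...,1]>-.2)&(L[...,1]<.08); print('front top x',np.percentile(L[m][:,0],[2,50,98]))
for n in ['pencil','eraser']:
    print(n,[(x['score'],x['extent']) for x in look_for(c,n)],[(x['score'],x['extent']) for x in look_for(t,n)])
E
```

```text
t: 41.5
position: [0.6556, 0.0498, 0.1614]
eef_rot: [[-0.994, -0.113, -0.001], [-0.113, 0.994, 0.0], [0.001, 0.0, -1.0]]
contact_force: [0.3, 0.2, -0.1]
finger_gap: 0.378
t: 42.3
position: [0.4459, 0.3071, 0.211]
eef_rot: [[-0.992, -0.124, -0.002], [-0.124, 0.992, 0.004], [0.002, 0.004, -1.0]]
contact_force: [0.0, -0.1, -0.8]
finger_gap: 0.372
[0.44593246 0.30706546 0.21100507] 0.3717130641792496 [ 0.03448744 -0.09536858 -0.77639065]
highlighter -0.08 42 y max-yc 0.0064 z top 0.1080
highlighter -0.02 77 y max-yc 0.0054 z top 0.1081
highlighter 0.02 97 y max-yc 0.0059 z top 0.1077
  x range [-0.04622534  0.06615288]
feltpen -0.08 33 y max-yc 0.0051 z top 0.1081
feltpen -0.02 75 y max-yc 0.0056 z top 0.1073
feltpen 0.02 51 y max-yc 0.0076 z top 0.1085
  x range [-0.04606032  0.05186114]
ballpen -0.08 39 y max-yc 0.0060 z top 0.1075
ballpen -0.02 61 y max-yc 0.0045 z top 0.1048
ballpen 0.02 36 y max-yc 0.0044 z top 0.1071
  x range [-0.06762956  0.06630056]
front top x [0.54876953 0.55158681 0.55394975]
pencil [] [(0.41, [249.2, 176.6, 93.1, 63.1])]
eraser [] []
```

View pics/s18.png

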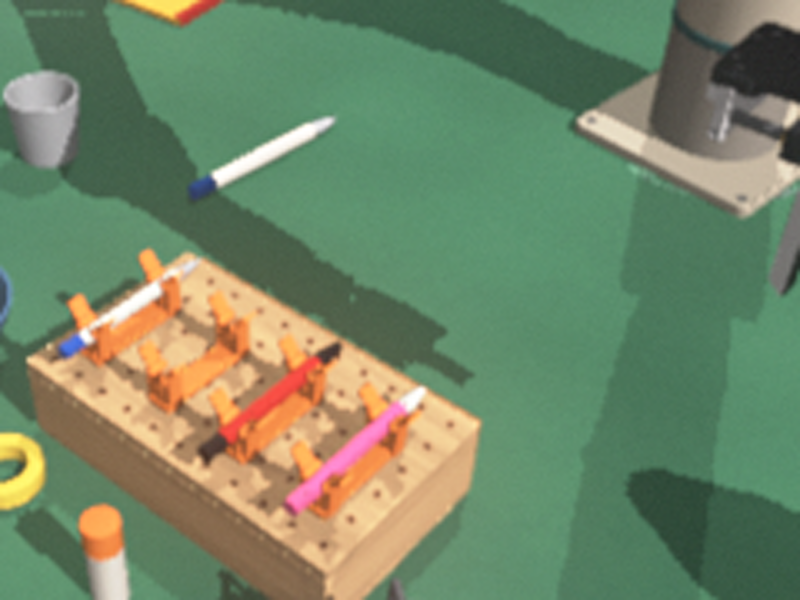

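View pics/t18.png

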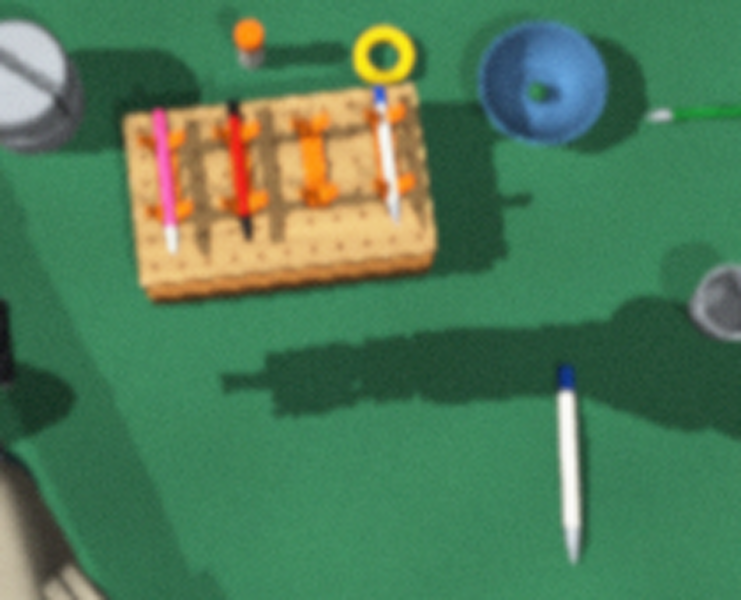

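```bash
python3 -m jog '[0,0,0,0,0,0,0,0,0,0,0,0]'; python3 -c "
from plant import finish_job; print(finish_job())"
```

```text
t: 42.8
position: [0.4514, 0.2989, 0.2107]
eef_rot: [[-0.994, -0.111, 0.0], [-0.111, 0.994, -0.0], [-0.0, -0.0, -1.0]]
contact_force: [0.2, -0.3, -0.6]
finger_gap: 0.371
the job is handed in; nothing more can be done
None
```

The desk is tidied and the job is handed in at 42.8 s. The hand-in reported no verdict.

**Put away:** the stapler and sharpener are in the drawer, and the drawer is pushed home. The highlighter is in clip0, the red felt pen in clip1 and the smaller white ballpen in clip3. The pencil and eraser were not in view, so I treated them as absent. I left the green pen and the larger white pen alone.

**Problem on the way:** the first two stapler grasps closed on nothing. The fingers end about 21 mm above the reported TCP. A touch on the desk confirmed the offset, and I allowed for it in every later move.

**Last checks:**
- All three pens are about 100 mm above the desk on the axis, level, and within about 1–2 mm sideways of their clips.
- The drawer front sits where it does when fully closed, about 12 mm (its own thickness) ahead of the organiser.
- The stapler and sharpener were seen in the drawer before it was closed. They could not be checked afterwards.
- The fingers were clear of everything and the contact force was about zero.

**Disagreements:** the two cameras differed by about 3 mm, so I averaged them for the clip positions. In the last top picture the network reported a weak "pencil" (0.41) covering the organiser itself, which I took as false.

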